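# Close the stop valve and back it off

### The job

Stand the loose stop valve upright in the square pocket of the holding fixture, fully down, and let go of it. Then take hold of its handwheel again and crank it clockwise (seen from above) until you feel it stop, and back it off a quarter turn so that the gate cannot seize. Leave the valve sitting in the fixture, and leave the other things on the bench where they lie.

Things in the scene. Friction and masses are not known exactly. Their poses are not given: they have to be found in the camera images.
- hub (a point): On the axis of the valve's horizontal handwheel, at half height of its bare-steel hub, 92 mm above the valve's foot; the valve can be carried by this hub. The hub is an upright cylinder, 22 mm diameter, from 15 mm below this point (just under it lie rim and spokes) to 13 mm above. The frame turns with the wheel: x points to the crank handle, z up.
- crank (a point): Middle of the upright black crank handle on the wheel's rim: 15 mm diameter, 48 mm from the wheel axis, free to revolve on its pin. This point is 106 mm above the valve's foot; the handle reaches from 28 mm below it (the rim) to 18 mm above. The rim is a steel ring of 96 mm mean diameter, 10 mm thick, its top 77 mm above the foot.
- wheel (a joint): How far the handwheel is open, in rad: it falls as the wheel is turned clockwise seen from above and reaches 0 at the hard stop (closed). Several turns are possible. The wheel is light to turn (about 0.06 N m) and stays where it is left.
- valve_foot (a point): Centre of the underside of the loose stop valve, standing upright, 0.65 to 0.95 kg: dark square steel body 80 x 80 mm, 50 mm high, a brass pipe stub (20 mm diameter, 14 mm long, 38 mm above the foot) on two opposite sides, a handwheel on top over the middle of the body. x along the stubs, z up; it does not turn with the wheel.
- pocket_floor (a point): Centre of the floor of the holding fixture's square pocket. Fixture: bare aluminium block 124 x 124 x 30 mm with two small feet, fixed to the bench. Pocket 86 x 86 mm (3 mm play each side of the valve), 25 mm deep, 5 mm chamfer at the mouth; floor 5 mm, rim 30 mm above the bench. x, y along its sides. The valve fits any of four ways round; stubs clear the rim.
- grease_tin: Bystander: round tin, 70 mm diameter, 42 mm high; origin at the centre of its underside.
- nut: Bystander: hexagon nut 27 x 24 x 13 mm; origin at the centre of its underside.
- dust_brush: Bystander: wooden dust brush 180 x 34 x 45 mm; origin at the centre of its underside.
There are look-alikes about, which are no part of the job. Of the things that look like the part that bears hub, the larger one is meant.

How it is judged:
By the outcome, as a careful person would: the job done as asked, in the order asked, and still so for the second after the job is handed in, with the robot touching nothing.
It also fails if it takes over 64 s, if anything falls off the work surface, if the arm or the gripper's body presses on something with over 40 N, if the wrist force passes 120 N, or if a joint passes its speed limit or range.

### The arm

A 7-joint arm with a two-finger parallel gripper is mounted at the origin on a cart in front of the work surface, level with it; the furniture and walls round the work are solid. World frame = base frame: x ahead of the robot, y to its left, z up, the work surface at z = 0. Lengths are in m, angles in rad, forces in N, time in s.
With the tool pointing down it reaches from about 0.4 to 0.85 m from the base axis. Payload 4.5 kg.
Tool frame: the origin (TCP) lies midway between the tips of the shut fingers; the grasp point (between the pads) lies 19 mm behind it; z points along the fingers, y is the line along which they close (so a half turn about z gives the same grasp; the last joint's range is limited). The gripper opens to 88 mm and grips with 3 to 60 N. Pads are 18 mm wide; open, the fingers measure 123 mm over their backs; the gripper's body (75 mm by 187 mm) begins 45 mm behind the grasp point.
Start: joints at [1.213, 0.689, -0.195, 1.565, 0.157, 0.902, -0.215], TCP at [0.239, -0.578, 0.239] pointing down, gripper open.
Joint ranges: [-3.01, 3.01], [-0.46, 2.08], [-1.47, 1.51], [0.13, 2.56], [-1, 4.14], [0.04, 2.09], [-2.66, 2.66]. Speed limits (rad/s): [2.57, 2.57, 3.14, 3.14, 3.14, 3.14, 3.14].

### API

Orientations are given as a unit quaternion [x, y, z, w].
In Python, from plant import get_state, viewer, workorder gives the robot as it stands. The module is installed in compiled form; this text tells all that it offers.
- The arm moves only by the tool step_arm, never from a script. Its argument "motion" is a list of rows, each an object of numbers: "wx", "wy", "wz": the turn, a rotation vector about the tool's x, y, z each as a share of 180 degrees, from -1 to 1; "dx", "dy", "dz": the shift along the tool's x, y, z each as a share of 8 cm, from -1 to 1; "claw": the finger opening in mm, from 0 to 88.1. A call has 1 to 8 rows; each row is the pose to reach, as a shift and turn from the pose commanded when the call began, along the tool's axes at that moment, turning the shorter way round; what a row does not reach only later rows make up. A row lasts 1/10 s, in which the tool goes at most 50 mm and 8.59 degrees, less where a joint would pass 70% of its speed; a pose out of reach is approached as far as the arm can. A call with a number of a shift or a turn outside -1 to 1 is refused whole. A call with a gripper value outside its range is refused whole. The fingers move at their own pace and stop on an object; "force" is the grip in N (left out, the last holds). Time passes only in rows, so rows that repeat a pose let the fingers close. It gives the time, the measured TCP pose, the force, the opening and the grip force at its end, in the units of the state.
- get_state(): the state, without advancing time (a new reading comes with each control period).
- viewer.snapshot(name): name is "scene" or "top" or "wrist"; returns (picture, depth): 384x512x3 uint8, red, green, blue; 384x512 float32, m along the optical axis (not along the pixel's ray), 0 where there is no reading.
- viewer.calibration(name): a dict with "vfov" (degrees; the focal length in pixels is half the picture's height over the tangent of half this angle, whatever the lens; pixels are square), "cx", "cy" (the principal point, pixels), "extrinsics" (4x4, takes a point from camera to world coordinates). Camera axes: x right, y down, z forward; pixel columns grow to the right and rows downward; lengths in m; the calibration is good to about 2 mm. A picture is of the moment at which its call begins: read the wrist's pose just before it. calibration takes no time and is no camera call; for the wrist camera it gives the pose at the moment of the call.
- workorder.finish_job(): hands the job in; it is judged then, once.
The state is a dict: "clock": time; "q": joint angles; "qd": joint speeds; "joint_torque": joint torques, N m; "tool_pos": TCP position; "eef_rot": TCP orientation; "contact_force": force on the tool from outside, world axes, zero at the start; "moment": the same for the moment, N m; "opening": opening from 0.0 (shut) to 1.0 (fully open); "finger_force": force on a finger pad.
Only numpy, scipy, OpenCV 4.12 (cv2) and the standard library are available. Lean on these libraries where they do the work, as an engineer would, in place of code of your own. Each camera call takes 0.05 s, during which the arm holds its last target. There are 200 camera calls.

## Working session

There is one attempt and no reset: what is moved stays moved. The work goes in short steps, Python scripts to look and compute and a tool call to move; the robot and the scene stay as the last step left them, time stands still between calls to the robot, and variables do not carry over. Pictures are saved under pics/ and viewed, at most 10 in all, crops included, and the job is handed in when it is done.

Besides the shell and the picture viewer there is one more tool, called after "Emit:" as a command line: name --argument value ..., lists and objects as JSON in quotes. step_arm: Moves the arm, as the interface text tells. Shift numbers are shares of 8 cm and turn numbers shares of 180 degrees, none past 1 either way. Its arguments: {"type":"object","properties":{"motion":{"type":"array","items":{"type":"object","properties":{"wx":{"type":"number","minimum":-1,"maximum":1},"wy":{"type":"number","minimum":-1,"maximum":1},"wz":{"type":"number","minimum":-1,"maximum":1},"dx":{"type":"number","minimum":-1,"maximum":1},"dy":{"type":"number","minimum":-1,"maximum":1},"dz":{"type":"number","minimum":-1,"maximum":1},"claw":{"type":"number"}}}},"force":{"type":"number"}},"required":["motion"]}

```bash
mkdir -p pics; cat > h.py <<'E'
import numpy as np, cv2
from plant import get_state, viewer, workorder
from scipy.spatial.transform import Rotation as R
def snap(n,f=None):
    c=viewer.calibration(n); p,d=viewer.snapshot(n); p=np.array(p)
    if f: cv2.imwrite('pics/'+f,p[:,:,::-1])
    return p,np.array(d),c
def K(c): return 192/np.tan(np.radians(c['vfov'])/2)
def pts(uv,z,c):   # plane z cast
    E=np.array(c['extrinsics']); f=K(c); uv=np.atleast_2d(uv).astype(float)
    r=np.c_[(uv[:,0]-c['cx'])/f,(uv[:,1]-c['cy'])/f,np.ones(len(uv))]@E[:3,:3].T
    return E[:3,3]+r*((z-E[2,3])/r[:,2])[:,None]
def cloud(d,c):
    E=np.array(c['extrinsics']); f=K(c); v,u=np.mgrid[:384,:512]
    P=np.stack([(u-c['cx'])/f*d,(v-c['cy'])/f*d,d],-1)@E[:3,:3].T+E[:3,3]
    P[d<=0]=np.nan
    return P
E
python3 - <<'E'
from h import *
a,_,c=snap('scene','a.png'); b,_,c2=snap('top','b.png')
print(c,c2,get_state())
E
```

```text
{'vfov': 50.52273679948248, 'cx': 253.24321697338613, 'cy': 190.06667989377144, 'extrinsics': array([[ 0.91302607,  0.34973454, -0.20992653,  0.76212196],
       [ 0.40760453, -0.76263418,  0.50224263, -0.55322895],
       [ 0.01555444, -0.54412762, -0.83885827,  0.83348013],
       [ 0.        ,  0.        ,  0.        ,  1.        ]])} {'vfov': 57.68099850759859, 'cx': 254.0036488927435, 'cy': 193.9576641538472, 'extrinsics': array([[-0.02335899, -0.99834689,  0.05251526,  0.50605965],
       [-0.99971865,  0.02354302,  0.00288852, -0.08482795],
       [-0.00412012, -0.05243302, -0.99861594,  0.94379528],
       [ 0.        ,  0.        ,  0.        ,  1.        ]])} {'clock': 0.1, 'q': array([ 1.21281022,  0.68986948, -0.19452009,  1.56621571,  0.15728893,
        0.90248248, -0.21509733]), 'qd': array([-0.00025719, -0.00161362, -0.00149411, -0.00113803,  0.00064396,
       -0.00177691, -0.00030882]), 'joint_torque': array([-3.40106111e-03, -5.28493774e+01, -1.27158880e+00, -1.53837830e+01,
       -5.25634422e-02,  1.98964488e-03,  1.88866966e-05]), 'tool_pos': array([ 0.23840411, -0.57715091,  0.23801582]), 'eef_rot': array([ 9.80867198e-01,  1.94676426e-01, -2.06536937e-04, -7.65639116e-04]), 'contact_force': array([-0.47068479,  0.43369007, -0.29493969]), 'moment': array([-0.02189155,  0.01996094, -0.00789291]), 'finger_force': 0.0, 'opening': 0.999775336513669}
```

View pics/a.png

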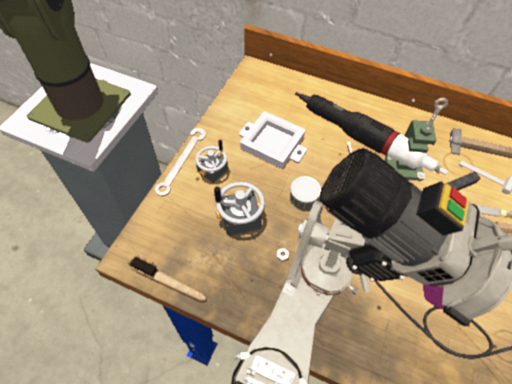

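View pics/b.png

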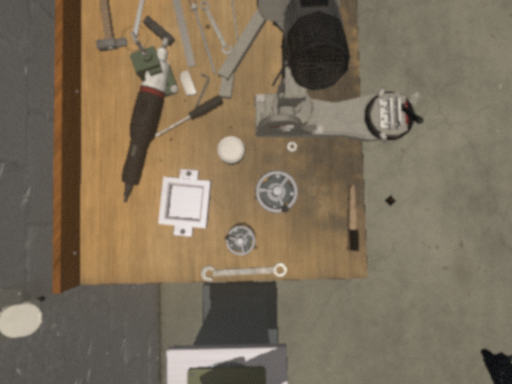

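Scene: valve candidates are the large handwheel valve at scene (240,205) / top (277,192) and the small look-alike at scene (211,160) / top (241,239). I choose the larger. The fixture is at scene (273,138) / top (185,203); tin, nut and brush are at top (231,150), (292,147) and (353,218). A tall drill stand is at top (330,110).

```bash
python3 - <<'E'
from h import *
a,d,c=snap('scene'); b,d2,c2=snap('top')
cr=cv2.resize(b[130:260,150:320],None,fx=3,fy=3,interpolation=cv2.INTER_CUBIC)
cr2=cv2.resize(a[130:250,180:330],None,fx=3,fy=3,interpolation=cv2.INTER_CUBIC)
h=max(cr.shape[0],cr2.shape[0])*0+360
cr=cv2.resize(cr,(int(cr.shape[1]*360/cr.shape[0]),360)); cr=cr[:, :]
o=np.hstack([cr2[:360,60:400],cr[:,:450]]); cv2.imwrite('pics/c.png',o[:,:,::-1]); print(o.shape)
P=cloud(d2,c2); 
for n,(u0,u1,v0,v1) in dict(big=(250,305,165,220),small=(222,260,220,258),fix=(150,215,165,240)).items():
    Q=P[v0:v1,u0:u1].reshape(-1,3); Q=Q[~np.isnan(Q[:,0])]
    for lo,hi in ((.02,.04),(.06,.082),(.095,.2)):
        q=Q[(Q[:,2]>lo)&(Q[:,2]<hi)]
        if len(q)>3: print(n,lo,len(q),q.min(0).round(3),q.max(0).round(3),((q.min(0)+q.max(0))/2).round(3))
# obstacle map: max height in 5cm cells
Q=P.reshape(-1,3);Q=Q[~np.isnan(Q[:,0])]
for x in np.arange(.3,1.0,.05): print(round(x,2),[int(100*np.max(Q[(abs(Q[:,0]-x)<.025)&(abs(Q[:,1]-y)<.025)][:,2],initial=-.5)) for y in np.arange(.25,-.56,-.05)])
# dark spots on big wheel: crank
m=(b.max(2)<60)
P2=P[165:220,250:305]; mm=m[165:220,250:305]&(P2[...,2]>.08); q=P2[mm]; print('crank',len(q),np.median(q,0),q.max(0))
E
```

```text
(360, 790, 3)
big 0.02 5 [ 0.506 -0.172  0.021] [ 0.565 -0.085  0.04 ] [ 0.535 -0.129  0.03 ]
big 0.06 593 [ 0.508 -0.19   0.061] [ 0.611 -0.087  0.079] [ 0.559 -0.139  0.07 ]
big 0.095 97 [ 0.507 -0.162  0.095] [ 0.568 -0.128  0.126] [ 0.538 -0.145  0.111]
small 0.02 300 [ 0.409 -0.082  0.024] [ 0.472 -0.009  0.04 ] [ 0.44  -0.046  0.032]
small 0.06 35 [ 0.431 -0.052  0.061] [ 0.451 -0.015  0.077] [ 0.441 -0.034  0.069]
fix 0.02 1211 [0.471 0.033 0.02 ] [0.607 0.168 0.035] [0.539 0.1   0.028]
0.3 [-50, 0, -50, -50, 0, -50, 0, -50, 0, 0, -50, 0, -50, -50, -50, -50, -50]
0.35 [0, 0, 0, 0, 0, 0, 0, 0, 0, 0, 0, 0, 0, 0, -50, -50, -50]
0.4 [0, 0, 0, 0, 0, 5, 5, 5, 0, 0, 0, 0, 3, 0, -50, -50, -50]
0.45 [0, 0, 1, 2, 3, 9, 7, 5, 0, 0, 0, 0, 3, 0, -50, -50, -50]
0.5 [0, 0, 3, 3, 3, 0, 0, 7, 12, 7, 0, 0, 1, 0, -50, -50, -50]
0.55 [6, 0, 3, 0, 3, 0, 0, 7, 10, 7, 0, 0, 2, 0, -50, -50, -50]
0.6 [8, 8, 3, 3, 3, 0, 0, 7, 7, 7, 0, 0, 1, 0, -50, -50, -50]
0.65 [8, 8, 0, 1, 0, 4, 4, 0, 0, 1, 0, 0, 0, 0, -50, -50, -50]
0.7 [7, 9, 8, 0, 0, 4, 4, 15, 16, 15, 5, 2, 2, 6, 13, 13, -50]
0.75 [7, 9, 9, 2, 2, 0, 0, 15, 40, 40, 40, 2, 2, 6, 12, 12, -50]
0.8 [0, 9, 9, 2, 2, 2, 0, 2, 39, 40, 39, 2, 2, 6, 7, 5, -50]
0.85 [0, 14, 24, 1, 1, 4, 3, 2, 37, 38, 37, 0, 0, 4, 5, -50, -50]
0.9 [0, 14, 25, 1, 1, 4, 4, 26, 33, 34, 34, -50, 0, 0, -50, -50, -50]
0.95 [1, 0, 8, 0, 1, 3, 4, 27, 27, -50, -50, -50, 0, 0, -50, -50, -50]
  return _methods._mean(a, axis=axis, dtype=dtype,
  ret = um.true_divide(
Traceback (most recent call last):
ValueError: zero-size array to reduction operation maximum which has no identity
```

View pics/c.png

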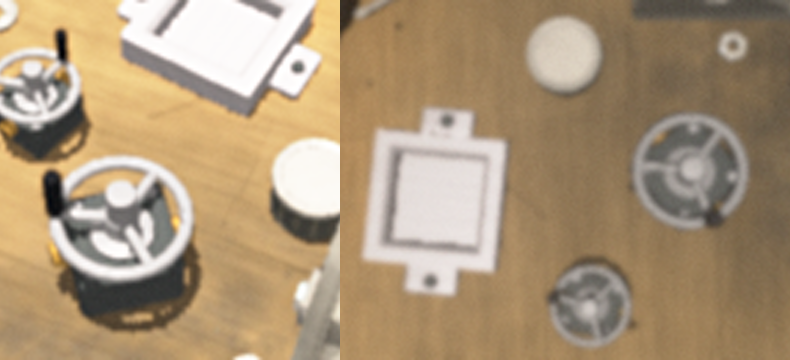

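The crop confirms it: the large valve is at left crop (120,215) / right crop (690,170). It has brass stubs, and the crank is at right crop (712,213). Moving there now.

```bash
cat >> h.py <<'E'
def rel(p,yaw=None,s=None):
    "shares to reach world TCP p"
    s=s or get_state(); M=R.from_quat(s['eef_rot']).as_matrix()
    print('shift shares',(M.T@(np.array(p)-s['tool_pos'])/.08).round(3),'tool x yaw deg',np.degrees(np.arctan2(M[1,0],M[0,0])).round(2))
    if yaw is not None:
        r=R.from_matrix(M.T@(R.from_euler('z',yaw,degrees=True)*R.from_euler('x',180,degrees=True)).as_matrix()).as_rotvec()/np.pi
        print('turn shares',r.round(4))
E
python3 - <<'E'
from h import *
s=get_state(); c=viewer.calibration('wrist'); M=R.from_quat(s['eef_rot']).as_matrix(); E=c['extrinsics']
print(M.T@(E[:3,3]-s['tool_pos']),(M.T@E[:3,:3]).round(3),c['vfov'])
rel([.5,-.15,.3])
E
```

```text
[ 0.07802113  0.00022463 -0.14631026] [[-0.001 -0.953 -0.303]
 [ 1.    -0.001 -0.   ]
 [-0.    -0.303  0.953]] 70.63336983713488
shift shares [ 5.061 -3.689 -0.769] tool x yaw deg 22.45
```

Emit:
step_arm --motion '[{"dx": 0.6,"dy": -0.45,"dz": -0.3},{"dx": 1,"dy": -0.74,"dz": -0.7},{"dx": 1,"dy": -0.74,"dz": -0.7}]'

```text
$.motion[0]: bad value
```

Emit:
step_arm --motion '[{"dx": 0.5,"dy": -0.37},{"dx": 1,"dy": -0.74},{"dx": 1,"dy": -0.74}]'

```text
$.motion[0]: bad value
```

Emit:
step_arm --motion '[{"dx": 0.6,"dy": -0.45,"dz": -0.3,"wx": 0,"wy": 0,"wz": 0,"claw": 88},{"dx": 1,"dy": -0.74,"dz": -0.7,"wx": 0,"wy": 0,"wz": 0,"claw": 88},{"dx": 1,"dy": -0.74,"dz": -0.7,"wx": 0,"wy": 0,"wz": 0,"claw": 88}]'

```text
clock: 0.5
tool_pos: [0.2943, -0.489, 0.2972]
eef_rot: [0.98, 0.198, 0.002, 0.001]
contact_force: [0.8, -0.6, 0.3]
opening: 0.997
finger_force: 0.0
```

Emit:
step_arm --motion '[{"dx": 0.5,"dy": -0.37,"dz": 0,"wx": 0,"wy": 0,"wz": 0,"claw": 50},{"dx": 1,"dy": -0.74,"dz": 0,"wx": 0,"wy": 0,"wz": 0,"claw": 50},{"dx": 1,"dy": -0.74,"dz": 0,"wx": 0,"wy": 0,"wz": 0,"claw": 50}]'

```text
clock: 0.8
tool_pos: [0.346, -0.4006, 0.295]
eef_rot: [0.98, 0.2, 0.002, -0.002]
contact_force: [0.2, 0.7, 0.1]
opening: 0.747
finger_force: 0.0
```

Emit:
step_arm --motion '[{"dx": 0.5,"dy": -0.37,"dz": 0,"wx": 0,"wy": 0,"wz": 0,"claw": 50},{"dx": 1,"dy": -0.74,"dz": 0,"wx": 0,"wy": 0,"wz": 0,"claw": 50},{"dx": 1,"dy": -0.74,"dz": 0,"wx": 0,"wy": 0,"wz": 0,"claw": 50}]'

```text
clock: 1.1
tool_pos: [0.397, -0.3155, 0.2948]
eef_rot: [0.98, 0.2, 0.002, -0.001]
contact_force: [-0.3, -0.6, 0.6]
opening: 0.569
finger_force: 0.0
```

Emit:
step_arm --motion '[{"dx": 0.5,"dy": -0.37,"dz": 0,"wx": 0,"wy": 0,"wz": 0,"claw": 50},{"dx": 1,"dy": -0.74,"dz": 0,"wx": 0,"wy": 0,"wz": 0,"claw": 50},{"dx": 1,"dy": -0.74,"dz": 0,"wx": 0,"wy": 0,"wz": 0,"claw": 50}]'

```text
clock: 1.4
tool_pos: [0.4481, -0.2302, 0.2949]
eef_rot: [0.98, 0.2, 0.002, -0.001]
contact_force: [0.3, -0.5, 0.4]
opening: 0.566
finger_force: 0.0
```

Emit:
step_arm --motion '[{"dx": 0.5,"dy": -0.37,"dz": 0,"wx": 0,"wy": 0,"wz": 0,"claw": 50},{"dx": 0.8,"dy": -0.6,"dz": 0,"wx": 0,"wy": 0,"wz": 0,"claw": 50},{"dx": 0.8,"dy": -0.6,"dz": 0,"wx": 0,"wy": 0,"wz": 0,"claw": 50},{"dx": 0.8,"dy": -0.6,"dz": 0,"wx": 0,"wy": 0,"wz": 0,"claw": 50}]'

```text
clock: 1.8
tool_pos: [0.4845, -0.1689, 0.2944]
eef_rot: [0.981, 0.195, -0.001, 0.0]
contact_force: [-0.3, -0.5, -0.0]
opening: 0.566
finger_force: 0.0
```

```bash
python3 - <<'E'
from h import *
p,d,c=snap('wrist','d.png'); P=cloud(d,c); np.savez('w1.npz',p=p,d=d,**{k:np.array(v) for k,v in c.items()})
hsv=cv2.cvtColor(p,cv2.COLOR_RGB2HSV); z=P[...,2]
rim=(z>.068)&(z<.082)&(abs(P[...,0]-.56)<.08)&(abs(P[...,1]+.14)<.08); q=P[rim]; 
ct,rr=None,None
uv=np.argwhere(rim)[:,::-1]
(cc,r)=cv2.minEnclosingCircle(q[:,:2].astype(np.float32)); print('rim',len(q),cc,r)
hub=(z>.099)&(z<.11)&(abs(P[...,0]-cc[0])<.02)&(abs(P[...,1]-cc[1])<.02); print('hub',hub.sum(),cv2.minEnclosingCircle(P[hub][:,:2].astype(np.float32)))
k=(z>.115)&(z<.14)&(abs(P[...,0]-.56)<.09)&(abs(P[...,1]+.14)<.09); print('crank',k.sum(),np.nanmean(P[k],0) if k.any() else 0)
E
```

```text
rim 2376 (0.5582669377326965, -0.13957737386226654) 0.05298885703086853
hub 270 ((0.5584384202957153, -0.13959190249443054), 0.010766948573291302)
crank 121 [ 0.51456756 -0.15682434  0.12299943]
```

View pics/d.png

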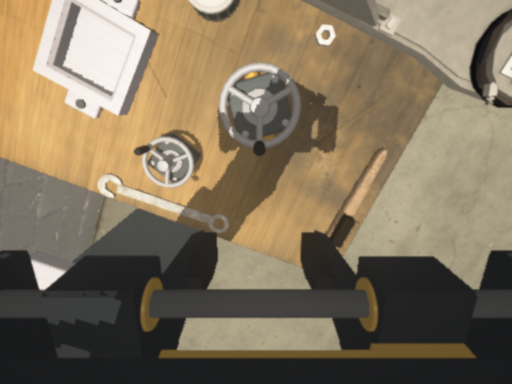

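Wrist view: valve hub at (260,104), crank at (259,147), small look-alike at (168,160), fixture at (97,55). The closing axis is already perpendicular to the crank. Next I measure the valve yaw (body and brass) and the fixture pose.

```bash
python3 - <<'E'
from h import *
A=np.array([.5584,-.1396])
def brass(p,P):
    h=cv2.cvtColor(p,cv2.COLOR_RGB2HSV); m=(h[...,0]>12)&(h[...,0]<30)&(h[...,1]>120)
    r=np.linalg.norm(P[...,:2]-A,axis=-1); return m&(r>.035)&(r<.058)&(P[...,2]>.02)&(P[...,2]<.06)
w=np.load('w1.npz'); cl=[]
for n in ('wrist','scene','top'):
    if n=='wrist': p,d,c=w['p'],w['d'],{k:w[k] for k in ('vfov','cx','cy','extrinsics')}
    else: p,d,c=snap(n)
    P=cloud(d,c); m=brass(p,P); q=P[m]
    an=np.degrees(np.arctan2(q[:,1]-A[1],q[:,0]-A[0]))
    print(n,'brass',len(q),'angles',np.histogram(an,bins=np.arange(-180,181,10))[0])
    g=(np.linalg.norm(P[...,:2]-A,axis=-1)<.062)&(P[...,2]>.044)&(P[...,2]<.056); 
    b=P[g][:,:2]; 
    if len(b)>10: print(' bodytop',len(b),cv2.minAreaRect(b.astype(np.float32)))
    g=(np.linalg.norm(P[...,:2]-A,axis=-1)<.062)&(P[...,2]>.01)&(P[...,2]<.056)&~m; 
    b=P[g][:,:2]; 
    if len(b)>10: print(' body',len(b),cv2.minAreaRect(b.astype(np.float32)))
    # fixture
    g=(abs(P[...,0]-.539)<.09)&(abs(P[...,1]-.10)<.09)&(P[...,2]>.026)&(P[...,2]<.034); b=P[g][:,:2].astype(np.float32)
    print(' fix',len(b),cv2.minAreaRect(b))
    g=(abs(P[...,0]-.539)<.036)&(abs(P[...,1]-.10)<.036)
    f=(abs(P[...,0]-.539)<.06)&(abs(P[...,1]-.10)<.06)&(P[...,2]>.001)&(P[...,2]<.009); b=P[f][:,:2].astype(np.float32)
    print(' floor z',np.nanmedian(P[g][:,2]),len(b),cv2.minAreaRect(b))
rel([A[0],A[1],.14],22.5)
E
```

```text
wrist brass 99 angles [ 0  0  1 17 17  1  0  0  0  0  0  0  0  0  0  0  0  0  0  0 10 27 24  2
  0  0  0  0  0  0  0  0  0  0  0  0]
 bodytop 2192 ((0.5585521459579468, -0.1395266205072403), (0.09102119505405426, 0.07985975593328476), 37.936500549316406)
 body 2109 ((0.5585852861404419, -0.139543354511261), (0.0910542756319046, 0.07986316084861755), 38.048370361328125)
 fix 4352 ((0.5384341478347778, 0.10078224539756775), (0.12590397894382477, 0.12432583421468735), 83.41126251220703)
 floor z 0.00525201182478785 3755 ((0.5425648093223572, 0.0913449376821518), (0.10906151682138443, 0.11931808292865753), 85.45812225341797)
scene brass 32 angles [ 0  0  0  5 21  0  0  0  0  0  0  0  0  0  0  0  0  0  0  0  1  2  3  0
  0  0  0  0  0  0  0  0  0  0  0  0]
 bodytop 575 ((0.5591895580291748, -0.1394658088684082), (0.10707417130470276, 0.07918116450309753), 38.00310134887695)
 body 829 ((0.5609367489814758, -0.13906583189964294), (0.10383817553520203, 0.08066131174564362), 37.93268585205078)
 fix 906 ((0.5390746593475342, 0.10154417157173157), (0.1270979940891266, 0.12516048550605774), 83.5987548828125)
 floor z 0.004699275971666805 711 ((0.5423403382301331, 0.09246963262557983), (0.10937663912773132, 0.11761476844549179), 85.33325958251953)
top brass 0 angles [0 0 0 0 0 0 0 0 0 0 0 0 0 0 0 0 0 0 0 0 0 0 0 0 0 0 0 0 0 0 0 0 0 0 0 0]
 bodytop 593 ((0.5588799715042114, -0.1392730474472046), (0.08615767955780029, 0.07936254143714905), 40.0811882019043)
 body 605 ((0.5544769167900085, -0.14272895455360413), (0.09777827560901642, 0.07998461276292801), 38.09636306762695)
 fix 1092 ((0.5390380024909973, 0.10120096802711487), (0.12445709854364395, 0.1239008903503418), 83.30679321289062)
 floor z 0.004608513051620966 988 ((0.5318959951400757, 0.09563110768795013), (0.11108430474996567, 0.10519848018884659), 89.32173919677734)
shift shares [ 1.01e+00 -1.00e-03  1.93e+00] tool x yaw deg 22.26
turn shares [ 0.0002  0.0004 -0.0013]
```

Emit:
step_arm --motion '[{"dx": 0.5,"dy": 0,"dz": 0.4,"wx": 0,"wy": 0,"wz": 0,"claw": 50},{"dx": 1,"dy": 0,"dz": 1,"wx": 0,"wy": 0,"wz": 0,"claw": 50},{"dx": 1,"dy": 0,"dz": 1,"wx": 0,"wy": 0,"wz": 0,"claw": 50},{"dx": 1,"dy": 0,"dz": 1,"wx": 0,"wy": 0,"wz": 0,"claw": 50}]'

```text
clock: 2.35
tool_pos: [0.5579, -0.1376, 0.2129]
eef_rot: [0.981, 0.195, -0.002, -0.001]
contact_force: [-0.4, 0.4, 0.1]
opening: 0.567
finger_force: 0.0
```

Emit:
step_arm --motion '[{"dx": 0,"dy": 0,"dz": 0.5,"wx": 0,"wy": 0,"wz": 0,"claw": 50},{"dx": 0,"dy": 0,"dz": 0.9,"wx": 0,"wy": 0,"wz": 0,"claw": 50},{"dx": 0,"dy": 0,"dz": 0.9,"wx": 0,"wy": 0,"wz": 0,"claw": 50},{"dx": 0,"dy": 0,"dz": 0.9,"wx": 0,"wy": 0,"wz": 0,"claw": 50}]'

```text
clock: 2.75
tool_pos: [0.5585, -0.1388, 0.1443]
eef_rot: [0.981, 0.194, 0.0, 0.001]
contact_force: [0.3, 0.2, -0.6]
opening: 0.567
finger_force: 0.0
```

```bash
python3 -c "
from h import *
rel([.5584,-.1396,.0815],22.5)"
```

```text
shift shares [-0.005  0.008  0.785] tool x yaw deg 22.34
turn shares [ 0.0004 -0.0001 -0.0009]
```

Emit:
step_arm --motion '[{"dx": 0,"dy": 0,"dz": 0.3,"wx": 0,"wy": 0,"wz": 0,"claw": 50},{"dx": 0,"dy": 0,"dz": 0.6,"wx": 0,"wy": 0,"wz": 0,"claw": 50},{"dx": 0,"dy": 0,"dz": 0.78,"wx": 0,"wy": 0,"wz": 0,"claw": 50},{"dx": 0,"dy": 0,"dz": 0.78,"wx": 0,"wy": 0,"wz": 0,"claw": 10},{"dx": 0,"dy": 0,"dz": 0.78,"wx": 0,"wy": 0,"wz": 0,"claw": 10},{"dx": 0,"dy": 0,"dz": 0.78,"wx": 0,"wy": 0,"wz": 0,"claw": 10},{"dx": 0,"dy": 0,"dz": 0.78,"wx": 0,"wy": 0,"wz": 0,"claw": 10},{"dx": 0,"dy": 0,"dz": 0.78,"wx": 0,"wy": 0,"wz": 0,"claw": 10}]' --force 45

```text
clock: 3.55
tool_pos: [0.5603, -0.1387, 0.0816]
eef_rot: [0.981, 0.194, 0.002, 0.001]
contact_force: [1.6, -2.6, 5.5]
opening: 0.236
finger_force: 45.0
```

Emit:
step_arm --motion '[{"dx": 0,"dy": 0,"dz": -0.2,"wx": 0,"wy": 0,"wz": 0,"claw": 10},{"dx": 0,"dy": 0,"dz": -0.5,"wx": 0,"wy": 0,"wz": 0,"claw": 10},{"dx": 0,"dy": 0,"dz": -0.8,"wx": 0,"wy": 0,"wz": 0,"claw": 10},{"dx": 0,"dy": 0,"dz": -1,"wx": 0,"wy": 0,"wz": 0,"claw": 10},{"dx": 0,"dy": 0,"dz": -1,"wx": 0,"wy": 0,"wz": 0,"claw": 10}]'

```text
clock: 4.05
tool_pos: [0.5589, -0.1369, 0.1613]
eef_rot: [0.981, 0.195, 0.001, 0.0]
contact_force: [0.9, 0.4, -9.3]
opening: 0.235
finger_force: 45.0
```

```bash
python3 -c "
from h import *
s=get_state();print(s['tool_pos'],s['contact_force'],s['opening'])
rel([.5387,.1011,.162],-22.1)"
```

```text
[ 0.55889133 -0.13691505  0.16125778] [ 0.85878317  0.40160121 -9.30735819] 0.23459360401345092
shift shares [ 0.903 -2.846 -0.009] tool x yaw deg 22.46
turn shares [-1.000e-04 -4.000e-04  2.476e-01]
```

Emit:
step_arm --motion '[{"dx": 0.06,"dy": -0.19,"dz": 0,"wx": 0,"wy": 0,"wz": 0,"claw": 10},{"dx": 0.18,"dy": -0.57,"dz": 0,"wx": 0,"wy": 0,"wz": 0,"claw": 10},{"dx": 0.3,"dy": -0.95,"dz": 0,"wx": 0,"wy": 0,"wz": 0,"claw": 10}]'

```text
clock: 4.35
tool_pos: [0.5499, -0.0564, 0.1583]
eef_rot: [0.981, 0.194, -0.002, -0.001]
contact_force: [0.3, 0.9, -9.5]
opening: 0.234
finger_force: 45.0
```

Emit:
step_arm --motion '[{"dx": 0.12,"dy": -0.38,"dz": 0,"wx": 0,"wy": 0,"wz": 0,"claw": 10},{"dx": 0.21,"dy": -0.67,"dz": 0,"wx": 0,"wy": 0,"wz": 0,"claw": 10},{"dx": 0.3,"dy": -0.95,"dz": 0,"wx": 0,"wy": 0,"wz": 0,"claw": 10}]'

```text
clock: 4.65
tool_pos: [0.5427, 0.0242, 0.1584]
eef_rot: [0.981, 0.196, -0.002, -0.001]
contact_force: [0.4, 0.0, -9.2]
opening: 0.236
finger_force: 45.0
```

Emit:
step_arm --motion '[{"dx": 0.1,"dy": -0.32,"dz": 0,"wx": 0,"wy": 0,"wz": 0.02,"claw": 10},{"dx": 0.2,"dy": -0.64,"dz": 0,"wx": 0,"wy": 0,"wz": 0.06,"claw": 10},{"dx": 0.3,"dy": -0.95,"dz": 0,"wx": 0,"wy": 0,"wz": 0.1,"claw": 10},{"dx": 0.3,"dy": -0.95,"dz": 0,"wx": 0,"wy": 0,"wz": 0.14,"claw": 10},{"dx": 0.3,"dy": -0.95,"dz": 0,"wx": 0,"wy": 0,"wz": 0.18,"claw": 10},{"dx": 0.3,"dy": -0.95,"dz": 0,"wx": 0,"wy": 0,"wz": 0.22,"claw": 10},{"dx": 0.3,"dy": -0.95,"dz": 0,"wx": 0,"wy": 0,"wz": 0.248,"claw": 10},{"dx": 0.3,"dy": -0.95,"dz": 0,"wx": 0,"wy": 0,"wz": 0.248,"claw": 10}]'

```text
clock: 5.45
tool_pos: [0.5361, 0.102, 0.1585]
eef_rot: [0.981, -0.192, -0.002, 0.001]
contact_force: [0.2, -0.2, -8.5]
opening: 0.237
finger_force: 45.0
```

```bash
python3 - <<'E'
from h import *
s=get_state();print(s['tool_pos'],s['contact_force'],s['opening'])
for n in ('wrist','top','scene'):
    p,d,c=snap(n,'e_%s.png'%n); P=cloud(d,c); t=get_state()['tool_pos'][:2]
    r=np.linalg.norm(P[...,:2]-t,axis=-1)
    for lo,hi in ((.076,.09),(.1,.137),(.15,.162)):
        g=(r<.062)&(P[...,2]>lo)&(P[...,2]<hi)
        if g.sum()>20: print(n,lo,g.sum(),cv2.minAreaRect(P[g][:,:2].astype(np.float32)))
rel([.5387,.1011,.11],-22.1)
E
```

```text
[0.53612938 0.10196045 0.15847279] [ 0.185051   -0.23797073 -8.45580597] 0.23677331521609704
wrist 0.076 76 ((0.5737739205360413, 0.09636309742927551), (0.07467489689588547, 0.0013069651322439313), 82.70249938964844)
wrist 0.1 4890 ((0.5343808531761169, 0.1023353859782219), (0.08046582341194153, 0.10921328514814377), 83.92670440673828)
wrist 0.15 5972 ((0.5447632670402527, 0.10156621038913727), (0.08499142527580261, 0.10162220150232315), 6.5184245109558105)
top 0.1 208 ((0.5338695049285889, 0.09532669186592102), (0.06167158484458923, 0.10741762071847916), 76.31637573242188)
top 0.15 217 ((0.5329892635345459, 0.09257747232913971), (0.07474909722805023, 0.1037617027759552), 77.29978942871094)
scene 0.076 100 ((0.5442973375320435, 0.06986628472805023), (0.09137866646051407, 0.041414011269807816), 26.508499145507812)
scene 0.1 723 ((0.5370128750801086, 0.09961128979921341), (0.08061262965202332, 0.10759034752845764), 85.05552673339844)
scene 0.15 369 ((0.5445096492767334, 0.09181239455938339), (0.1044841855764389, 0.07977821677923203), 41.145511627197266)
shift shares [ 0.02  -0.004  0.617] tool x yaw deg -22.04
turn shares [0.0003 0.0006 0.0003]
```

View pics/e_scene.png

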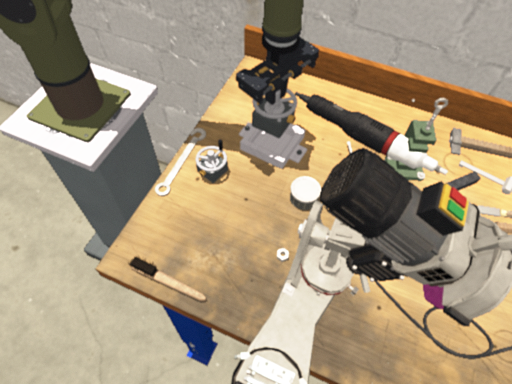

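View pics/e_wrist.png

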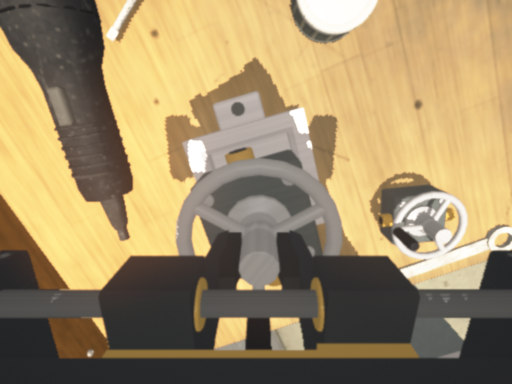

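Views: the valve hangs upright over the fixture (scene (273,118)), about 4 mm short in x. I'll correct that and lower slowly.

Emit:
step_arm --motion '[{"dx": 0.05,"dy": -0.02,"dz": 0.1,"wx": 0,"wy": 0,"wz": 0,"claw": 10},{"dx": 0.05,"dy": -0.02,"dz": 0.25,"wx": 0,"wy": 0,"wz": 0,"claw": 10},{"dx": 0.05,"dy": -0.02,"dz": 0.4,"wx": 0,"wy": 0,"wz": 0,"claw": 10},{"dx": 0.05,"dy": -0.02,"dz": 0.5,"wx": 0,"wy": 0,"wz": 0,"claw": 10},{"dx": 0.05,"dy": -0.02,"dz": 0.5,"wx": 0,"wy": 0,"wz": 0,"claw": 10},{"dx": 0.05,"dy": -0.02,"dz": 0.5,"wx": 0,"wy": 0,"wz": 0,"claw": 10}]'

```text
clock: 6.2
tool_pos: [0.5424, 0.1008, 0.12]
eef_rot: [0.981, -0.192, -0.0, 0.0]
contact_force: [0.2, 0.3, -7.9]
opening: 0.238
finger_force: 45.0
```

```bash
python3 - <<'E'
from h import *
s=get_state();print(s['tool_pos'],s['contact_force'],s['moment'])
for n in ('wrist','scene'):
    p,d,c=snap(n,'f_%s.png'%n); P=cloud(d,c); t=get_state()['tool_pos'][:2]
    r=np.linalg.norm(P[...,:2]-t,axis=-1)
    for lo,hi in ((.036,.05),(.055,.092)):
        g=(r<.062)&(P[...,2]>lo)&(P[...,2]<hi)
        if g.sum()>20: print(n,lo,g.sum(),cv2.minAreaRect(P[g][:,:2].astype(np.float32)))
rel([.5387,.1011,.0865],-22.1)
E
```

```text
[0.54241878 0.10083999 0.11997194] [ 0.20080355  0.29931237 -7.93171624] [ 0.04763244 -0.04670414  0.04362121]
wrist 0.036 65 ((0.5804173350334167, 0.09507497400045395), (0.07377462089061737, 0.0011074022622779012), 82.82144165039062)
wrist 0.055 3872 ((0.5408602356910706, 0.10098559409379959), (0.08006491512060165, 0.10926079005002975), 83.48899841308594)
scene 0.036 81 ((0.5500519871711731, 0.06947195529937744), (0.09137708693742752, 0.04098694771528244), 25.15230369567871)
scene 0.055 596 ((0.5432164669036865, 0.10061018168926239), (0.08467455208301544, 0.1061558872461319), 82.52530670166016)
shift shares [-0.05   0.019  0.427] tool x yaw deg -22.19
turn shares [-0.0002 -0.0003 -0.0005]
```

Emit:
step_arm --motion '[{"dx": -0.024,"dy": 0.01,"dz": 0.05,"wx": 0,"wy": 0,"wz": 0,"claw": 10},{"dx": -0.024,"dy": 0.01,"dz": 0.1,"wx": 0,"wy": 0,"wz": 0,"claw": 10},{"dx": -0.024,"dy": 0.01,"dz": 0.15,"wx": 0,"wy": 0,"wz": 0,"claw": 10},{"dx": -0.024,"dy": 0.01,"dz": 0.2,"wx": 0,"wy": 0,"wz": 0,"claw": 10},{"dx": -0.024,"dy": 0.01,"dz": 0.25,"wx": 0,"wy": 0,"wz": 0,"claw": 10},{"dx": -0.024,"dy": 0.01,"dz": 0.3,"wx": 0,"wy": 0,"wz": 0,"claw": 10},{"dx": -0.024,"dy": 0.01,"dz": 0.3,"wx": 0,"wy": 0,"wz": 0,"claw": 10}]'

```text
clock: 7.0
tool_pos: [0.5401, 0.1009, 0.0956]
eef_rot: [0.981, -0.192, -0.001, 0.0]
contact_force: [-0.4, 0.0, -7.9]
opening: 0.231
finger_force: 45.0
```

Emit:
step_arm --motion '[{"dx": 0,"dy": 0,"dz": 0.04,"wx": 0,"wy": 0,"wz": 0,"claw": 10},{"dx": 0,"dy": 0,"dz": 0.08,"wx": 0,"wy": 0,"wz": 0,"claw": 10},{"dx": 0,"dy": 0,"dz": 0.11,"wx": 0,"wy": 0,"wz": 0,"claw": 10},{"dx": 0,"dy": 0,"dz": 0.11,"wx": 0,"wy": 0,"wz": 0,"claw": 10}]'

```text
clock: 7.4
tool_pos: [0.5402, 0.1009, 0.0872]
eef_rot: [0.981, -0.192, -0.0, 0.0]
contact_force: [-0.0, 0.3, -8.5]
opening: 0.233
finger_force: 45.0
```

Emit:
step_arm --motion '[{"dx": 0,"dy": 0,"dz": 0.015,"wx": 0,"wy": 0,"wz": 0,"claw": 10},{"dx": 0,"dy": 0,"dz": 0.03,"wx": 0,"wy": 0,"wz": 0,"claw": 10},{"dx": 0,"dy": 0,"dz": 0.03,"wx": 0,"wy": 0,"wz": 0,"claw": 10}]'

```text
clock: 7.7
tool_pos: [0.5406, 0.1011, 0.0866]
eef_rot: [0.981, -0.192, 0.0, -0.0]
contact_force: [-3.2, -0.0, 5.8]
opening: 0.231
finger_force: 45.0
```

Emit:
step_arm --motion '[{"dx": 0,"dy": 0,"dz": 0.01,"wx": 0,"wy": 0,"wz": 0,"claw": 45},{"dx": 0,"dy": 0,"dz": 0.01,"wx": 0,"wy": 0,"wz": 0,"claw": 45},{"dx": 0,"dy": 0,"dz": 0.01,"wx": 0,"wy": 0,"wz": 0,"claw": 45},{"dx": 0,"dy": 0,"dz": -0.3,"wx": 0,"wy": 0,"wz": 0,"claw": 30},{"dx": 0,"dy": 0,"dz": -0.7,"wx": 0,"wy": 0,"wz": 0,"claw": 30},{"dx": 0,"dy": 0,"dz": -1,"wx": 0,"wy": 0,"wz": 0,"claw": 30},{"dx": 0,"dy": 0,"dz": -1,"wx": 0,"wy": 0,"wz": 0,"claw": 30}]'

```text
clock: 8.4
tool_pos: [0.543, 0.1012, 0.1682]
eef_rot: [0.981, -0.193, 0.003, -0.001]
contact_force: [1.0, -1.4, 0.1]
opening: 0.341
finger_force: 0.0
```

```bash
python3 - <<'E'
from h import *
s=get_state();print(s['tool_pos'],s['contact_force'])
for n in ('wrist','scene','top'):
    p,d,c=snap(n,'g_%s.png'%n); P=cloud(d,c); t=np.array([.5387,.1011])
    r=np.linalg.norm(P[...,:2]-t,axis=-1); z=P[...,2]
    for nm,lo,hi,rm in (('stub/body',.034,.06,.062),('rim',.075,.087,.058),('hub',.104,.114,.02),('crank',.118,.132,.06)):
        g=(r<rm)&(z>lo)&(z<hi)
        if nm=='crank': g&=(p.max(2)<80)&(r>.03)
        if g.sum()>8: q=P[g]; print(n,nm,g.sum(),cv2.minAreaRect(q[:,:2].astype(np.float32)),'zmed',np.median(q[:,2]),q.mean(0).round(4))
rel([.5387,.1011,.165],-22.1)
E
```

```text
[0.5430079  0.10116913 0.16822821] [ 0.97301073 -1.39134566  0.13490362]
wrist stub/body 3374 ((0.5391026139259338, 0.10122978687286377), (0.08005542308092117, 0.10886401683092117), 83.45565795898438) zmed 0.05516371339897469 [0.5388 0.0998 0.0548]
wrist rim 3929 ((0.5402251482009888, 0.10053911805152893), (0.1037556380033493, 0.1030655950307846), 26.633495330810547) zmed 0.0812657437099627 [0.5475 0.0979 0.081 ]
wrist hub 556 ((0.5393537878990173, 0.1010897234082222), (0.02118532732129097, 0.02104879543185234), 36.63021469116211) zmed 0.11016454755671903 [0.5401 0.1007 0.1099]
wrist crank 212 ((0.49733662605285645, 0.11747679859399796), (0.01309593953192234, 0.009265551343560219), 22.810331344604492) zmed 0.1267146114197888 [0.4984 0.1174 0.1258]
scene stub/body 530 ((0.5432931780815125, 0.09762977063655853), (0.10075423866510391, 0.10309090465307236), 7.974169731140137) zmed 0.05316341701895627 [0.5449 0.086  0.0506]
scene rim 542 ((0.5403509140014648, 0.09982067346572876), (0.10408596694469452, 0.10157989710569382), 69.08917236328125) zmed 0.08027305844310839 [0.5409 0.0982 0.0802]
scene hub 60 ((0.5393899083137512, 0.10173057019710541), (0.020163031294941902, 0.022013425827026367), 0.9651525616645813) zmed 0.10944726830618828 [0.5401 0.1003 0.1091]
top stub/body 151 ((0.543067216873169, 0.10743892192840576), (0.0689302533864975, 0.10527370870113373), 61.90022277832031) zmed 0.054133620594726484 [0.5488 0.0905 0.0538]
top rim 171 ((0.5428585410118103, 0.10550316423177719), (0.08002810925245285, 0.10252520442008972), 60.676361083984375) zmed 0.0804518971918271 [0.5642 0.0917 0.0805]
top crank 14 ((0.4938831627368927, 0.11794654279947281), (0.009303579106926918, 0.005222214385867119), 68.95709228515625) zmed 0.12784239797039676 [0.4939 0.1177 0.1273]
shift shares [-0.018  0.005 -0.005] tool x yaw deg -22.19
turn shares [ 0.0001  0.0002 -0.0005]
```

View pics/g_wrist.png

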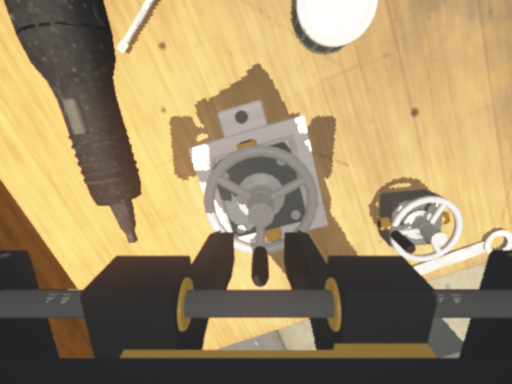

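The valve is seated: body top at 55 mm, hub top at 110 mm, yaw 83.5° to match the pocket. The crank is at (260,265) in the wrist view, on the tool's -x side. Now to the crank.

Emit:
step_arm --motion '[{"dx": -0.3,"dy": 0,"dz": 0,"wx": 0,"wy": 0,"wz": 0,"claw": 32},{"dx": -0.62,"dy": 0,"dz": 0,"wx": 0,"wy": 0,"wz": 0,"claw": 32},{"dx": -0.62,"dy": 0,"dz": 0.3,"wx": 0,"wy": 0,"wz": 0,"claw": 32},{"dx": -0.62,"dy": 0,"dz": 0.3,"wx": 0,"wy": 0,"wz": 0,"claw": 32},{"dx": -0.62,"dy": 0,"dz": 0.3,"wx": 0,"wy": 0,"wz": 0,"claw": 32}]'

```text
clock: 9.05
tool_pos: [0.4943, 0.1192, 0.1403]
eef_rot: [0.981, -0.193, -0.001, 0.001]
contact_force: [-0.3, 0.5, -0.0]
opening: 0.364
finger_force: 0.0
```

```bash
python3 -c "
from h import *
s=get_state();print(s['tool_pos'],s['contact_force'])
rel([.4946,.1187,.094],-22.1)"
```

```text
[0.49425459 0.1192375  0.14034614] [-0.26521438  0.49961678 -0.04789706]
shift shares [0.007 0.004 0.579] tool x yaw deg -22.21
turn shares [ 0.0005  0.0004 -0.0006]
```

Emit:
step_arm --motion '[{"dx": 0,"dy": 0,"dz": 0.2,"wx": 0,"wy": 0,"wz": 0,"claw": 32},{"dx": 0,"dy": 0,"dz": 0.4,"wx": 0,"wy": 0,"wz": 0,"claw": 32},{"dx": 0,"dy": 0,"dz": 0.57,"wx": 0,"wy": 0,"wz": 0,"claw": 32},{"dx": 0,"dy": 0,"dz": 0.57,"wx": 0,"wy": 0,"wz": 0,"claw": 5},{"dx": 0,"dy": 0,"dz": 0.57,"wx": 0,"wy": 0,"wz": 0,"claw": 5},{"dx": 0,"dy": 0,"dz": 0.57,"wx": 0,"wy": 0,"wz": 0,"claw": 5},{"dx": 0,"dy": 0,"dz": 0.57,"wx": 0,"wy": 0,"wz": 0,"claw": 5}]' --force 20

```text
clock: 9.75
tool_pos: [0.4953, 0.1195, 0.0961]
eef_rot: [0.981, -0.193, 0.001, -0.0]
contact_force: [1.6, -0.7, -1.4]
opening: 0.159
finger_force: 20.0
```

```bash
cat >> h.py <<'E'
A=np.array([.5393,.1011])
def arc(step,n,yaw=-22.1,a0=None):
    s=get_state(); t=s['tool_pos'][:2]-A; a=np.degrees(np.arctan2(t[1],t[0]))
    print('tcp',s['tool_pos'].round(4),'ang',a.round(1),'r',np.hypot(*t).round(4),'F',s['contact_force'].round(1))
    a=a if a0 is None else a0
    M=(R.from_euler('z',yaw,degrees=True)*R.from_euler('x',180,degrees=True)).as_matrix()
    for k in range(1,n+1):
        b=np.radians(a+step*k); e=np.radians(a)
        v=np.array([.048*(np.cos(b)-np.cos(e)),.048*(np.sin(b)-np.sin(e)),0]); print(k,(a+step*k)%360,(M.T@v/.08)[:2].round(3))
E
python3 -c "
from h import *
arc(-20,8,a0=157.9);arc(-20,8,a0=157.9-140)"
```

```text
tcp [0.4953 0.1195 0.0961] ang 157.3 r 0.0477 F [ 1.6 -0.7 -1.4]
1 137.9 [ 0.036 -0.205]
2 117.9 [ 0.14  -0.386]
3 97.9 [ 0.3  -0.52]
4 77.9 [ 0.496 -0.591]
5 57.900000000000006 [ 0.704 -0.591]
6 37.900000000000006 [ 0.9  -0.52]
7 17.900000000000006 [ 1.06  -0.386]
8 357.9 [ 1.164 -0.205]
tcp [0.4953 0.1195 0.0961] ang 157.3 r 0.0477 F [ 1.6 -0.7 -1.4]
1 357.9 [0.104 0.18 ]
2 337.9 [0.14  0.386]
3 317.9 [0.104 0.591]
4 297.9 [0.    0.771]
5 277.9 [-0.16   0.905]
6 257.9 [-0.355  0.977]
7 237.9 [-0.564  0.977]
8 217.9 [-0.76   0.905]
```

```bash
python3 -c "
from h import *
s=get_state();print(s['q'].round(3),s['moment'])"
```

```text
[-0.372  0.781  0.073  2.037 -0.158  0.328 -2.129] [-0.03645786 -0.1347654  -0.03602154]
```

Emit:
step_arm --motion '[{"dx": 0,"dy": 0,"dz": 0,"wx": 0,"wy": 0,"wz": 0,"claw": 30},{"dx": 0,"dy": 0,"dz": 0,"wx": 0,"wy": 0,"wz": 0,"claw": 30},{"dx": 0,"dy": 0,"dz": -0.3,"wx": 0,"wy": 0,"wz": -0.04,"claw": 34},{"dx": 0,"dy": 0,"dz": -0.65,"wx": 0,"wy": 0,"wz": -0.08,"claw": 34},{"dx": 0.3,"dy": 0,"dz": -0.65,"wx": 0,"wy": 0,"wz": -0.12,"claw": 34},{"dx": 0.56,"dy": 0,"dz": -0.65,"wx": 0,"wy": 0,"wz": -0.16,"claw": 34},{"dx": 0.56,"dy": 0,"dz": -0.65,"wx": 0,"wy": 0,"wz": -0.2,"claw": 34},{"dx": 0.56,"dy": 0,"dz": -0.65,"wx": 0,"wy": 0,"wz": -0.24,"claw": 34}]'

```text
clock: 10.55
tool_pos: [0.5366, 0.1022, 0.1478]
eef_rot: [0.983, 0.184, 0.0, 0.0]
contact_force: [-0.1, 0.6, 0.6]
opening: 0.388
finger_force: 0.0
```

```bash
python3 -c "
from h import *
s=get_state();print(s['q'].round(3),s['moment'])
rel([.5393,.1011,.147],-22.1)"
```

```text
[-0.205  0.717 -0.113  1.893  0.145  0.539 -1.615] [-0.01447638  0.01114291  0.02122161]
shift shares [0.027 0.025 0.01 ] tool x yaw deg 21.24
turn shares [ 1.000e-04 -2.000e-04  2.408e-01]
```

Emit:
step_arm --motion '[{"dx": 0.02,"dy": 0.02,"dz": 0,"wx": 0,"wy": 0,"wz": -0.3,"claw": 34},{"dx": 0.02,"dy": 0.02,"dz": 0,"wx": 0,"wy": 0,"wz": -0.38,"claw": 34},{"dx": 0.02,"dy": 0.02,"dz": 0,"wx": 0,"wy": 0,"wz": -0.38,"claw": 34},{"dx": 0.02,"dy": 0.02,"dz": 0,"wx": 0,"wy": 0,"wz": -0.38,"claw": 34},{"dx": 0.02,"dy": 0.02,"dz": 0,"wx": 0,"wy": 0,"wz": -0.38,"claw": 34},{"dx": 0.02,"dy": 0.02,"dz": 0,"wx": 0,"wy": 0,"wz": -0.38,"claw": 34},{"dx": 0.02,"dy": 0.02,"dz": 0,"wx": 0,"wy": 0,"wz": -0.38,"claw": 34},{"dx": 0.02,"dy": 0.02,"dz": 0,"wx": 0,"wy": 0,"wz": -0.38,"claw": 34}]'

```text
clock: 11.35
tool_pos: [0.538, 0.1016, 0.1477]
eef_rot: [0.709, 0.706, -0.0, 0.0]
contact_force: [-0.3, -0.3, 0.2]
opening: 0.384
finger_force: 0.0
```

Emit:
step_arm --motion '[{"dx": 0,"dy": 0,"dz": 0,"wx": 0,"wy": 0,"wz": -0.38,"claw": 34},{"dx": 0,"dy": 0,"dz": 0,"wx": 0,"wy": 0,"wz": -0.38,"claw": 34},{"dx": 0,"dy": 0,"dz": 0,"wx": 0,"wy": 0,"wz": -0.38,"claw": 34},{"dx": 0,"dy": 0,"dz": 0,"wx": 0,"wy": 0,"wz": -0.38,"claw": 34},{"dx": 0,"dy": 0,"dz": 0,"wx": 0,"wy": 0,"wz": -0.38,"claw": 34},{"dx": 0,"dy": 0,"dz": 0,"wx": 0,"wy": 0,"wz": -0.38,"claw": 34},{"dx": 0,"dy": 0,"dz": 0,"wx": 0,"wy": 0,"wz": -0.38,"claw": 34},{"dx": 0,"dy": 0,"dz": 0,"wx": 0,"wy": 0,"wz": -0.38,"claw": 34}]'

```text
clock: 12.15
tool_pos: [0.538, 0.1014, 0.1476]
eef_rot: [0.19, 0.982, -0.0, 0.0]
contact_force: [0.8, -0.1, 0.4]
opening: 0.386
finger_force: 0.0
```

Emit:
step_arm --motion '[{"dx": 0,"dy": 0,"dz": 0,"wx": 0,"wy": 0,"wz": -0.38,"claw": 34},{"dx": 0,"dy": 0,"dz": 0,"wx": 0,"wy": 0,"wz": -0.38,"claw": 34},{"dx": 0,"dy": 0,"dz": 0,"wx": 0,"wy": 0,"wz": -0.38,"claw": 34},{"dx": 0,"dy": 0,"dz": 0,"wx": 0,"wy": 0,"wz": -0.38,"claw": 34},{"dx": 0,"dy": 0,"dz": 0,"wx": 0,"wy": 0,"wz": -0.38,"claw": 34},{"dx": 0,"dy": 0,"dz": 0,"wx": 0,"wy": 0,"wz": -0.38,"claw": 34},{"dx": 0,"dy": 0,"dz": 0,"wx": 0,"wy": 0,"wz": -0.38,"claw": 34},{"dx": 0,"dy": 0,"dz": 0,"wx": 0,"wy": 0,"wz": -0.38,"claw": 34}]'

```text
clock: 12.95
tool_pos: [0.538, 0.1013, 0.1475]
eef_rot: [-0.395, 0.919, -0.001, -0.0]
contact_force: [0.2, -0.3, 0.5]
opening: 0.383
finger_force: 0.0
```

```bash
python3 -c "
from h import *
s=get_state();print(s['q'].round(3),s['tool_pos'],s['clock'])
rel([.5393,.1011,.0875])"
```

```text
[ 0.296  0.93  -1.048  1.862  0.989  0.984  1.174] [0.53804848 0.10127147 0.14746538] 12.95
shift shares [-0.01  -0.012  0.75 ] tool x yaw deg -133.46
```

Emit:
step_arm --motion '[{"dx": -0.01,"dy": -0.01,"dz": 0.3,"wx": 0,"wy": 0,"wz": 0,"claw": 34},{"dx": -0.01,"dy": -0.01,"dz": 0.6,"wx": 0,"wy": 0,"wz": 0,"claw": 34},{"dx": -0.01,"dy": -0.01,"dz": 0.72,"wx": 0,"wy": 0,"wz": 0,"claw": 34},{"dx": -0.01,"dy": -0.01,"dz": 0.72,"wx": 0,"wy": 0,"wz": 0,"claw": 10},{"dx": -0.01,"dy": -0.01,"dz": 0.72,"wx": 0,"wy": 0,"wz": 0,"claw": 10},{"dx": -0.01,"dy": -0.01,"dz": 0.72,"wx": 0,"wy": 0,"wz": 0,"claw": 10}]' --force 20

```text
clock: 13.55
tool_pos: [0.5395, 0.1019, 0.0904]
eef_rot: [-0.392, 0.92, -0.0, 0.0]
contact_force: [1.2, 0.2, -6.3]
opening: 0.239
finger_force: 20.0
```

Emit:
step_arm --motion '[{"dx": 0,"dy": 0,"dz": 0,"wx": 0,"wy": 0,"wz": 0.04,"claw": 10},{"dx": 0,"dy": 0,"dz": 0,"wx": 0,"wy": 0,"wz": 0.09,"claw": 10},{"dx": 0,"dy": 0,"dz": 0,"wx": 0,"wy": 0,"wz": 0.13,"claw": 10},{"dx": 0,"dy": 0,"dz": 0,"wx": 0,"wy": 0,"wz": 0.18,"claw": 10}]'

```text
clock: 13.95
tool_pos: [0.5392, 0.1015, 0.0903]
eef_rot: [-0.121, 0.993, -0.0, 0.0]
contact_force: [-0.3, 0.1, -4.0]
opening: 0.238
finger_force: 20.0
```

```bash
cat >> h.py <<'E'
def look(tag=None):
    s=get_state(); M=R.from_quat(s['eef_rot']).as_matrix()
    print('t',s['clock'],'yaw',np.degrees(np.arctan2(M[1,0],M[0,0])).round(1),'q',s['q'].round(2),'F',s['contact_force'].round(1),'M',s['moment'].round(3),'tcp',s['tool_pos'].round(4))
    for n in ('wrist','scene','top'):
        p,d,c=snap(n,tag and f'{tag}_{n}.png'); P=cloud(d,c); r=np.linalg.norm(P[...,:2]-A,axis=-1); z=P[...,2]
        g=(r>.034)&(r<.062)&(z>.092)&(z<.133)&(p.max(2)<90)
        v=P[g][:,:2]-A
        if n=='wrist' and 0: pass
        if g.sum()>5: print(n,'crank ang',np.degrees(np.angle(np.mean(np.exp(1j*np.arctan2(v[:,1],v[:,0]))))).round(1),g.sum(),'spread',np.ptp(v,axis=0).round(3))
E
python3 -c "
from h import *
look('h')"
```

```text
t 13.95 yaw -166.1 q [ 0.22  0.97 -0.88  1.89  1.04  0.82  0.57] F [-0.3  0.1 -4. ] M [ 0.092 -0.098  0.034] tcp [0.5392 0.1015 0.0903]
wrist crank ang 132.5 1451 spread [0.014 0.014]
```

Emit:
step_arm --motion '[{"dx": 0,"dy": 0,"dz": 0.02,"wx": 0,"wy": 0,"wz": 0.045,"claw": 10},{"dx": 0,"dy": 0,"dz": 0.02,"wx": 0,"wy": 0,"wz": 0.09,"claw": 10},{"dx": 0,"dy": 0,"dz": 0.02,"wx": 0,"wy": 0,"wz": 0.135,"claw": 10},{"dx": 0,"dy": 0,"dz": 0.02,"wx": 0,"wy": 0,"wz": 0.18,"claw": 10},{"dx": 0,"dy": 0,"dz": 0.02,"wx": 0,"wy": 0,"wz": 0.225,"claw": 10},{"dx": 0,"dy": 0,"dz": 0.02,"wx": 0,"wy": 0,"wz": 0.27,"claw": 10},{"dx": 0,"dy": 0,"dz": 0.02,"wx": 0,"wy": 0,"wz": 0.315,"claw": 10},{"dx": 0,"dy": 0,"dz": 0.02,"wx": 0,"wy": 0,"wz": 0.36,"claw": 10}]' --force 25

```text
clock: 14.9
tool_pos: [0.5392, 0.1015, 0.0901]
eef_rot: [0.428, 0.904, -0.0, 0.001]
contact_force: [-3.9, -3.6, 9.9]
opening: 0.239
finger_force: 25.0
```

```bash
python3 -c "
from h import *
look('i')"
```

```text
t 14.9 yaw 129.3 q [ 0.09  0.89 -0.63  1.9   0.86  0.65 -0.4 ] F [-3.9 -3.6  9.9] M [-0.554  0.607  0.073] tcp [0.5392 0.1015 0.0901]
wrist crank ang 68.0 1481 spread [0.014 0.015]
scene crank ang 56.1 18 spread [0.008 0.006]
```

View pics/i_wrist.png

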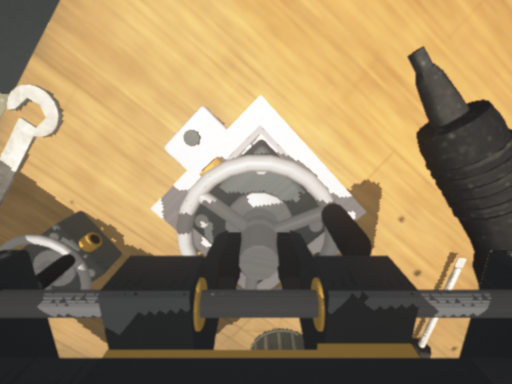

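The wheel follows the wrist without slip; the crank is at (345,230) in the picture, now at world angle 68°. Continue clockwise.

Emit:
step_arm --motion '[{"dx": 0,"dy": 0,"dz": -0.012,"wx": 0,"wy": 0,"wz": 0.045,"claw": 10},{"dx": 0,"dy": 0,"dz": -0.012,"wx": 0,"wy": 0,"wz": 0.09,"claw": 10},{"dx": 0,"dy": 0,"dz": -0.012,"wx": 0,"wy": 0,"wz": 0.135,"claw": 10},{"dx": 0,"dy": 0,"dz": -0.012,"wx": 0,"wy": 0,"wz": 0.18,"claw": 10},{"dx": 0,"dy": 0,"dz": -0.012,"wx": 0,"wy": 0,"wz": 0.225,"claw": 10},{"dx": 0,"dy": 0,"dz": -0.012,"wx": 0,"wy": 0,"wz": 0.27,"claw": 10},{"dx": 0,"dy": 0,"dz": -0.012,"wx": 0,"wy": 0,"wz": 0.315,"claw": 10},{"dx": 0,"dy": 0,"dz": -0.012,"wx": 0,"wy": 0,"wz": 0.36,"claw": 10}]'

```text
clock: 15.85
tool_pos: [0.5389, 0.1017, 0.0902]
eef_rot: [0.846, 0.534, -0.0, 0.0]
contact_force: [-1.7, -2.5, 3.5]
opening: 0.239
finger_force: 25.0
```

```bash
python3 -c "
from h import *
look()"
```

```text
t 15.85 yaw 64.5 q [-0.07  0.83 -0.34  1.91  0.55  0.49 -1.24] F [-1.7 -2.5  3.5] M [-0.395  0.299  0.053] tcp [0.5389 0.1017 0.0902]
wrist crank ang 2.5 1460 spread [0.014 0.012]
top crank ang -7.0 30 spread [0.012 0.012]
```

Emit:
step_arm --motion '[{"dx": 0,"dy": 0,"dz": 0,"wx": 0,"wy": 0,"wz": 0.045,"claw": 10},{"dx": 0,"dy": 0,"dz": 0,"wx": 0,"wy": 0,"wz": 0.09,"claw": 10},{"dx": 0,"dy": 0,"dz": 0,"wx": 0,"wy": 0,"wz": 0.135,"claw": 10},{"dx": 0,"dy": 0,"dz": 0,"wx": 0,"wy": 0,"wz": 0.18,"claw": 10},{"dx": 0,"dy": 0,"dz": 0,"wx": 0,"wy": 0,"wz": 0.225,"claw": 10},{"dx": 0,"dy": 0,"dz": 0,"wx": 0,"wy": 0,"wz": 0.27,"claw": 10},{"dx": 0,"dy": 0,"dz": 0,"wx": 0,"wy": 0,"wz": 0.315,"claw": 10},{"dx": 0,"dy": 0,"dz": 0,"wx": 0,"wy": 0,"wz": 0.36,"claw": 10}]'

```text
clock: 16.8
tool_pos: [0.5388, 0.1019, 0.0901]
eef_rot: [1.0, -0.001, -0.0, -0.0]
contact_force: [-2.8, -2.6, 7.9]
opening: 0.236
finger_force: 25.0
```

```bash
python3 -c "
from h import *
look()"
```

```text
t 16.8 yaw -0.1 q [-0.23  0.82 -0.07  1.92  0.12  0.41 -1.96] F [-2.8 -2.6  7.9] M [-0.517  0.635  0.058] tcp [0.5388 0.1019 0.0901]
wrist crank ang -63.4 1469 spread [0.012 0.013]
scene crank ang -68.3 44 spread [0.015 0.01 ]
top crank ang -72.0 21 spread [0.007 0.012]
```

Emit:
step_arm --motion '[{"dx": 0,"dy": 0,"dz": -0.01,"wx": 0,"wy": 0,"wz": 0.045,"claw": 10},{"dx": 0,"dy": 0,"dz": -0.01,"wx": 0,"wy": 0,"wz": 0.09,"claw": 10},{"dx": 0,"dy": 0,"dz": -0.01,"wx": 0,"wy": 0,"wz": 0.135,"claw": 10},{"dx": 0,"dy": 0,"dz": -0.01,"wx": 0,"wy": 0,"wz": 0.18,"claw": 10},{"dx": 0,"dy": 0,"dz": -0.01,"wx": 0,"wy": 0,"wz": 0.225,"claw": 10},{"dx": 0,"dy": 0,"dz": -0.01,"wx": 0,"wy": 0,"wz": 0.26,"claw": 10},{"dx": 0,"dy": 0,"dz": -0.01,"wx": 0,"wy": 0,"wz": 0.26,"claw": 10}]'

```text
clock: 17.65
tool_pos: [0.5388, 0.1021, 0.0902]
eef_rot: [0.918, -0.396, -0.001, 0.0]
contact_force: [-2.3, -1.0, 3.9]
opening: 0.241
finger_force: 25.0
```

```bash
python3 -c "
from h import *
look()"
```

```text
t 17.65 yaw -46.7 q [-0.34  0.82  0.12  1.92 -0.21  0.41 -2.45] F [-2.3 -1.   3.9] M [-0.336  0.392 -0.05 ] tcp [0.5388 0.1021 0.0902]
wrist crank ang -110.8 1451 spread [0.014 0.014]
scene crank ang -112.5 81 spread [0.014 0.014]
top crank ang -110.8 14 spread [0.01  0.005]
```

Emit:
step_arm --motion '[{"dx": 0,"dy": 0,"dz": 0,"wx": 0,"wy": 0,"wz": 0,"claw": 34},{"dx": 0,"dy": 0,"dz": 0,"wx": 0,"wy": 0,"wz": 0,"claw": 34},{"dx": 0,"dy": 0,"dz": 0,"wx": 0,"wy": 0,"wz": -0.28,"claw": 34},{"dx": 0,"dy": 0,"dz": 0,"wx": 0,"wy": 0,"wz": -0.28,"claw": 34},{"dx": 0,"dy": 0,"dz": 0,"wx": 0,"wy": 0,"wz": -0.28,"claw": 34},{"dx": 0,"dy": 0,"dz": 0,"wx": 0,"wy": 0,"wz": -0.28,"claw": 34},{"dx": 0,"dy": 0,"dz": 0,"wx": 0,"wy": 0,"wz": -0.28,"claw": 34},{"dx": 0,"dy": 0,"dz": 0,"wx": 0,"wy": 0,"wz": -0.28,"claw": 34}]'

```text
clock: 18.6
tool_pos: [0.5397, 0.1024, 0.09]
eef_rot: [0.999, 0.033, 0.001, -0.0]
contact_force: [-0.1, 0.1, -0.1]
opening: 0.387
finger_force: 0.0
```

Emit:
step_arm --motion '[{"dx": 0,"dy": 0,"dz": 0,"wx": 0,"wy": 0,"wz": -0.38,"claw": 34},{"dx": 0,"dy": 0,"dz": 0,"wx": 0,"wy": 0,"wz": -0.38,"claw": 34},{"dx": 0,"dy": 0,"dz": 0,"wx": 0,"wy": 0,"wz": -0.38,"claw": 34},{"dx": 0,"dy": 0,"dz": 0,"wx": 0,"wy": 0,"wz": -0.38,"claw": 34},{"dx": 0,"dy": 0,"dz": 0,"wx": 0,"wy": 0,"wz": -0.38,"claw": 34},{"dx": 0,"dy": 0,"dz": 0,"wx": 0,"wy": 0,"wz": -0.38,"claw": 34},{"dx": 0,"dy": 0,"dz": 0,"wx": 0,"wy": 0,"wz": -0.38,"claw": 34},{"dx": 0,"dy": 0,"dz": 0,"wx": 0,"wy": 0,"wz": -0.38,"claw": 34}]'

```text
clock: 19.4
tool_pos: [0.5397, 0.1023, 0.0901]
eef_rot: [0.808, 0.589, 0.001, -0.0]
contact_force: [0.2, -0.8, 0.6]
opening: 0.386
finger_force: 0.0
```

Emit:
step_arm --motion '[{"dx": 0,"dy": 0,"dz": 0,"wx": 0,"wy": 0,"wz": -0.38,"claw": 34},{"dx": 0,"dy": 0,"dz": 0,"wx": 0,"wy": 0,"wz": -0.38,"claw": 34},{"dx": 0,"dy": 0,"dz": 0,"wx": 0,"wy": 0,"wz": -0.38,"claw": 34},{"dx": 0,"dy": 0,"dz": 0,"wx": 0,"wy": 0,"wz": -0.38,"claw": 34},{"dx": 0,"dy": 0,"dz": 0,"wx": 0,"wy": 0,"wz": -0.38,"claw": 34},{"dx": 0,"dy": 0,"dz": 0,"wx": 0,"wy": 0,"wz": -0.38,"claw": 34},{"dx": 0,"dy": 0,"dz": 0,"wx": 0,"wy": 0,"wz": -0.38,"claw": 34},{"dx": 0,"dy": 0,"dz": 0,"wx": 0,"wy": 0,"wz": -0.38,"claw": 34}]'

```text
clock: 20.2
tool_pos: [0.5397, 0.1022, 0.0901]
eef_rot: [0.337, 0.941, 0.001, 0.0]
contact_force: [-0.8, 0.6, -0.7]
opening: 0.387
finger_force: 0.0
```

Emit:
step_arm --motion '[{"dx": 0,"dy": 0,"dz": 0,"wx": 0,"wy": 0,"wz": -0.38,"claw": 34},{"dx": 0,"dy": 0,"dz": 0,"wx": 0,"wy": 0,"wz": -0.38,"claw": 34},{"dx": 0,"dy": 0,"dz": 0,"wx": 0,"wy": 0,"wz": -0.38,"claw": 34},{"dx": 0,"dy": 0,"dz": 0,"wx": 0,"wy": 0,"wz": -0.38,"claw": 34},{"dx": 0,"dy": 0,"dz": 0,"wx": 0,"wy": 0,"wz": -0.38,"claw": 34},{"dx": 0,"dy": 0,"dz": 0,"wx": 0,"wy": 0,"wz": -0.38,"claw": 34},{"dx": 0,"dy": 0,"dz": 0,"wx": 0,"wy": 0,"wz": -0.38,"claw": 34},{"dx": 0,"dy": 0,"dz": 0,"wx": 0,"wy": 0,"wz": -0.38,"claw": 34}]'

```text
clock: 21.0
tool_pos: [0.5397, 0.1021, 0.09]
eef_rot: [-0.25, 0.968, 0.0, 0.0]
contact_force: [0.5, -0.1, -0.7]
opening: 0.386
finger_force: 0.0
```

```bash
python3 -c "
from h import *
look(); rel([.5393,.1011,.089])"
```

```text
t 21.0 yaw -151.0 q [ 0.25  1.   -0.95  1.89  1.08  0.88  0.8 ] F [ 0.5 -0.1 -0.7] M [ 0.115 -0.14   0.005] tcp [0.5397 0.1021 0.09  ]
wrist crank ang -120.6 1418 spread [0.037 0.074]
scene crank ang -111.8 65 spread [0.012 0.012]
shift shares [ 0.008 -0.009  0.011] tool x yaw deg -151.56
```

Emit:
step_arm --motion '[{"dx": 0,"dy": 0,"dz": 0,"wx": 0,"wy": 0,"wz": 0,"claw": 10},{"dx": 0,"dy": 0,"dz": 0,"wx": 0,"wy": 0,"wz": 0,"claw": 10},{"dx": 0,"dy": 0,"dz": 0,"wx": 0,"wy": 0,"wz": 0,"claw": 10},{"dx": 0,"dy": 0,"dz": 0,"wx": 0,"wy": 0,"wz": 0.04,"claw": 10},{"dx": 0,"dy": 0,"dz": 0,"wx": 0,"wy": 0,"wz": 0.085,"claw": 10},{"dx": 0,"dy": 0,"dz": 0,"wx": 0,"wy": 0,"wz": 0.13,"claw": 10},{"dx": 0,"dy": 0,"dz": 0,"wx": 0,"wy": 0,"wz": 0.175,"claw": 10},{"dx": 0,"dy": 0,"dz": 0,"wx": 0,"wy": 0,"wz": 0.22,"claw": 10}]' --force 25

```text
clock: 21.95
tool_pos: [0.5394, 0.1019, 0.0902]
eef_rot: [0.099, 0.995, -0.0, 0.0]
contact_force: [0.3, 0.7, -1.9]
opening: 0.236
finger_force: 25.0
```

```bash
python3 -c "
from h import *
look()"
```

```text
t 21.95 yaw 168.7 q [ 0.19  0.94 -0.81  1.89  1.    0.77  0.17] F [ 0.3  0.7 -1.9] M [ 0.065 -0.159  0.06 ] tcp [0.5394 0.1019 0.0902]
wrist crank ang -159.5 1312 spread [0.014 0.014]
```

Emit:
step_arm --motion '[{"dx": 0,"dy": 0,"dz": 0,"wx": 0,"wy": 0,"wz": 0.045,"claw": 10},{"dx": 0,"dy": 0,"dz": 0,"wx": 0,"wy": 0,"wz": 0.09,"claw": 10},{"dx": 0,"dy": 0,"dz": 0,"wx": 0,"wy": 0,"wz": 0.135,"claw": 10},{"dx": 0,"dy": 0,"dz": 0,"wx": 0,"wy": 0,"wz": 0.18,"claw": 10},{"dx": 0,"dy": 0,"dz": 0,"wx": 0,"wy": 0,"wz": 0.225,"claw": 10},{"dx": 0,"dy": 0,"dz": 0,"wx": 0,"wy": 0,"wz": 0.27,"claw": 10},{"dx": 0,"dy": 0,"dz": 0,"wx": 0,"wy": 0,"wz": 0.315,"claw": 10},{"dx": 0,"dy": 0,"dz": 0,"wx": 0,"wy": 0,"wz": 0.36,"claw": 10}]'

```text
clock: 22.9
tool_pos: [0.539, 0.1016, 0.0901]
eef_rot: [0.615, 0.788, -0.0, -0.0]
contact_force: [-0.9, -0.3, -0.8]
opening: 0.237
finger_force: 25.0
```

```bash
python3 -c "
from h import *
look()"
```

```text
t 22.9 yaw 104.1 q [ 0.05  0.87 -0.55  1.9   0.78  0.6  -0.77] F [-0.9 -0.3 -0.8] M [-0.068  0.021  0.044] tcp [0.539  0.1016 0.0901]
wrist crank ang 135.3 576 spread [0.012 0.012]
```

Emit:
step_arm --motion '[{"dx": 0,"dy": 0,"dz": 0,"wx": 0,"wy": 0,"wz": 0.045,"claw": 10},{"dx": 0,"dy": 0,"dz": 0,"wx": 0,"wy": 0,"wz": 0.09,"claw": 10},{"dx": 0,"dy": 0,"dz": 0,"wx": 0,"wy": 0,"wz": 0.135,"claw": 10},{"dx": 0,"dy": 0,"dz": 0,"wx": 0,"wy": 0,"wz": 0.18,"claw": 10},{"dx": 0,"dy": 0,"dz": 0,"wx": 0,"wy": 0,"wz": 0.225,"claw": 10},{"dx": 0,"dy": 0,"dz": 0,"wx": 0,"wy": 0,"wz": 0.27,"claw": 10},{"dx": 0,"dy": 0,"dz": 0,"wx": 0,"wy": 0,"wz": 0.315,"claw": 10},{"dx": 0,"dy": 0,"dz": 0,"wx": 0,"wy": 0,"wz": 0.36,"claw": 10}]'

```text
clock: 23.85
tool_pos: [0.5386, 0.1017, 0.0901]
eef_rot: [0.941, 0.337, -0.001, -0.0]
contact_force: [-2.0, -0.1, 2.5]
opening: 0.239
finger_force: 25.0
```

```bash
python3 -c "
from h import *
look()"
```

```text
t 23.85 yaw 39.4 q [-0.12  0.82 -0.26  1.91  0.43  0.46 -1.57] F [-2.  -0.1  2.5] M [-0.102  0.312  0.091] tcp [0.5386 0.1017 0.0901]
wrist crank ang 72.5 1132 spread [0.013 0.014]
```

Emit:
step_arm --motion '[{"dx": 0,"dy": 0,"dz": 0,"wx": 0,"wy": 0,"wz": 0.045,"claw": 10},{"dx": 0,"dy": 0,"dz": 0,"wx": 0,"wy": 0,"wz": 0.09,"claw": 10},{"dx": 0,"dy": 0,"dz": 0,"wx": 0,"wy": 0,"wz": 0.135,"claw": 10},{"dx": 0,"dy": 0,"dz": 0,"wx": 0,"wy": 0,"wz": 0.18,"claw": 10},{"dx": 0,"dy": 0,"dz": 0,"wx": 0,"wy": 0,"wz": 0.225,"claw": 10},{"dx": 0,"dy": 0,"dz": 0,"wx": 0,"wy": 0,"wz": 0.27,"claw": 10},{"dx": 0,"dy": 0,"dz": 0,"wx": 0,"wy": 0,"wz": 0.315,"claw": 10},{"dx": 0,"dy": 0,"dz": 0,"wx": 0,"wy": 0,"wz": 0.36,"claw": 10}]'

```text
clock: 24.8
tool_pos: [0.5385, 0.1021, 0.0901]
eef_rot: [0.976, -0.219, -0.001, -0.0]
contact_force: [-2.1, -0.4, 2.8]
opening: 0.239
finger_force: 25.0
```

```bash
python3 -c "
from h import *
look()"
```

```text
t 24.8 yaw -25.3 q [-0.27  0.82  0.01  1.92 -0.01  0.41 -2.27] F [-2.1 -0.4  2.8] M [-0.052  0.463  0.088] tcp [0.5385 0.1021 0.0901]
wrist crank ang 7.6 1326 spread [0.014 0.013]
scene crank ang 5.9 61 spread [0.011 0.012]
top crank ang 7.6 35 spread [0.012 0.012]
```

Emit:
step_arm --motion '[{"dx": 0,"dy": 0,"dz": 0,"wx": 0,"wy": 0,"wz": 0.045,"claw": 10},{"dx": 0,"dy": 0,"dz": 0,"wx": 0,"wy": 0,"wz": 0.09,"claw": 10},{"dx": 0,"dy": 0,"dz": 0,"wx": 0,"wy": 0,"wz": 0.13,"claw": 10}]'

```text
clock: 25.25
tool_pos: [0.5387, 0.1022, 0.09]
eef_rot: [0.911, -0.412, -0.001, -0.0]
contact_force: [-1.4, -0.9, 4.0]
opening: 0.239
finger_force: 25.0
```

```bash
python3 -c "
from h import *
look()"
```

```text
t 25.25 yaw -48.6 q [-0.33  0.82  0.1   1.92 -0.18  0.41 -2.51] F [-1.4 -0.9  4. ] M [-0.115  0.455  0.426] tcp [0.5387 0.1022 0.09  ]
wrist crank ang -14.4 1370 spread [0.014 0.013]
scene crank ang -14.5 65 spread [0.012 0.012]
top crank ang -12.8 42 spread [0.012 0.013]
```

Emit:
step_arm --motion '[{"dx": 0,"dy": 0,"dz": 0,"wx": 0,"wy": 0,"wz": 0,"claw": 34},{"dx": 0,"dy": 0,"dz": 0,"wx": 0,"wy": 0,"wz": 0,"claw": 34},{"dx": 0,"dy": 0,"dz": 0,"wx": 0,"wy": 0,"wz": -0.28,"claw": 34},{"dx": 0,"dy": 0,"dz": 0,"wx": 0,"wy": 0,"wz": -0.28,"claw": 34},{"dx": 0,"dy": 0,"dz": 0,"wx": 0,"wy": 0,"wz": -0.28,"claw": 34},{"dx": 0,"dy": 0,"dz": 0,"wx": 0,"wy": 0,"wz": -0.28,"claw": 34},{"dx": 0,"dy": 0,"dz": 0,"wx": 0,"wy": 0,"wz": -0.28,"claw": 34},{"dx": 0,"dy": 0,"dz": 0,"wx": 0,"wy": 0,"wz": -0.28,"claw": 34}]'

```text
clock: 26.2
tool_pos: [0.5397, 0.1018, 0.0899]
eef_rot: [1.0, 0.018, 0.0, -0.0]
contact_force: [0.6, -0.0, -0.1]
opening: 0.385
finger_force: 0.0
```

Emit:
step_arm --motion '[{"dx": 0,"dy": 0,"dz": 0,"wx": 0,"wy": 0,"wz": -0.38,"claw": 34},{"dx": 0,"dy": 0,"dz": 0,"wx": 0,"wy": 0,"wz": -0.38,"claw": 34},{"dx": 0,"dy": 0,"dz": 0,"wx": 0,"wy": 0,"wz": -0.38,"claw": 34},{"dx": 0,"dy": 0,"dz": 0,"wx": 0,"wy": 0,"wz": -0.38,"claw": 34},{"dx": 0,"dy": 0,"dz": 0,"wx": 0,"wy": 0,"wz": -0.38,"claw": 34},{"dx": 0,"dy": 0,"dz": 0,"wx": 0,"wy": 0,"wz": -0.38,"claw": 34},{"dx": 0,"dy": 0,"dz": 0,"wx": 0,"wy": 0,"wz": -0.38,"claw": 34},{"dx": 0,"dy": 0,"dz": 0,"wx": 0,"wy": 0,"wz": -0.38,"claw": 34}]'

```text
clock: 27.0
tool_pos: [0.5398, 0.1018, 0.0899]
eef_rot: [0.817, 0.577, 0.001, 0.0]
contact_force: [0.8, 0.5, -0.2]
opening: 0.386
finger_force: 0.0
```

Emit:
step_arm --motion '[{"dx": 0,"dy": 0,"dz": 0,"wx": 0,"wy": 0,"wz": -0.38,"claw": 34},{"dx": 0,"dy": 0,"dz": 0,"wx": 0,"wy": 0,"wz": -0.38,"claw": 34},{"dx": 0,"dy": 0,"dz": 0,"wx": 0,"wy": 0,"wz": -0.38,"claw": 34},{"dx": 0,"dy": 0,"dz": 0,"wx": 0,"wy": 0,"wz": -0.38,"claw": 34},{"dx": 0,"dy": 0,"dz": 0,"wx": 0,"wy": 0,"wz": -0.38,"claw": 34},{"dx": 0,"dy": 0,"dz": 0,"wx": 0,"wy": 0,"wz": -0.38,"claw": 34},{"dx": 0,"dy": 0,"dz": 0,"wx": 0,"wy": 0,"wz": -0.38,"claw": 34},{"dx": 0,"dy": 0,"dz": 0,"wx": 0,"wy": 0,"wz": -0.38,"claw": 34}]'

```text
clock: 27.8
tool_pos: [0.5398, 0.1016, 0.0899]
eef_rot: [0.352, 0.936, 0.0, 0.0]
contact_force: [-0.1, 0.2, 0.0]
opening: 0.384
finger_force: 0.0
```

Emit:
step_arm --motion '[{"dx": 0,"dy": 0,"dz": 0,"wx": 0,"wy": 0,"wz": -0.38,"claw": 34},{"dx": 0,"dy": 0,"dz": 0,"wx": 0,"wy": 0,"wz": -0.38,"claw": 34},{"dx": 0,"dy": 0,"dz": 0,"wx": 0,"wy": 0,"wz": -0.38,"claw": 34},{"dx": 0,"dy": 0,"dz": 0,"wx": 0,"wy": 0,"wz": -0.38,"claw": 34},{"dx": 0,"dy": 0,"dz": 0,"wx": 0,"wy": 0,"wz": -0.38,"claw": 34},{"dx": 0,"dy": 0,"dz": 0,"wx": 0,"wy": 0,"wz": -0.38,"claw": 34},{"dx": 0,"dy": 0,"dz": 0,"wx": 0,"wy": 0,"wz": -0.38,"claw": 34},{"dx": 0,"dy": 0,"dz": 0,"wx": 0,"wy": 0,"wz": -0.38,"claw": 34}]'

```text
clock: 28.6
tool_pos: [0.5398, 0.1015, 0.0898]
eef_rot: [-0.235, 0.972, 0.0, 0.0]
contact_force: [0.3, -0.3, -0.2]
opening: 0.385
finger_force: 0.0
```

Emit:
step_arm --motion '[{"dx": 0,"dy": 0,"dz": 0,"wx": 0,"wy": 0,"wz": 0,"claw": 10},{"dx": 0,"dy": 0,"dz": 0,"wx": 0,"wy": 0,"wz": 0,"claw": 10},{"dx": 0,"dy": 0,"dz": 0,"wx": 0,"wy": 0,"wz": 0,"claw": 10},{"dx": 0,"dy": 0,"dz": 0,"wx": 0,"wy": 0,"wz": 0.04,"claw": 10},{"dx": 0,"dy": 0,"dz": 0,"wx": 0,"wy": 0,"wz": 0.085,"claw": 10},{"dx": 0,"dy": 0,"dz": 0,"wx": 0,"wy": 0,"wz": 0.13,"claw": 10},{"dx": 0,"dy": 0,"dz": 0,"wx": 0,"wy": 0,"wz": 0.175,"claw": 10},{"dx": 0,"dy": 0,"dz": 0,"wx": 0,"wy": 0,"wz": 0.22,"claw": 10}]' --force 25

```text
clock: 29.4
tool_pos: [0.5396, 0.1012, 0.0902]
eef_rot: [0.114, 0.993, -0.001, 0.001]
contact_force: [1.3, -1.3, -1.4]
opening: 0.241
finger_force: 25.1
```

```bash
python3 -c "
from h import *
look()"
```

```text
t 29.4 yaw 166.9 q [ 0.19  0.95 -0.83  1.89  1.01  0.79  0.13] F [ 1.3 -1.3 -1.4] M [-0.219 -0.245  0.455] tcp [0.5396 0.1012 0.0902]
wrist crank ang -12.0 763 spread [0.008 0.014]
scene crank ang -16.3 65 spread [0.014 0.013]
top crank ang -14.7 19 spread [0.007 0.011]
```

The hard stop is felt: moment 0.43–0.455 N m, and the crank stays at −14.5° while the grip slips. Release, unwind for wrist range, and measure.

Emit:
step_arm --motion '[{"dx": 0,"dy": 0,"dz": 0,"wx": 0,"wy": 0,"wz": 0,"claw": 34},{"dx": 0,"dy": 0,"dz": 0,"wx": 0,"wy": 0,"wz": 0,"claw": 34},{"dx": 0,"dy": 0,"dz": 0,"wx": 0,"wy": 0,"wz": 0.28,"claw": 34},{"dx": 0,"dy": 0,"dz": 0,"wx": 0,"wy": 0,"wz": 0.28,"claw": 34},{"dx": 0,"dy": 0,"dz": 0,"wx": 0,"wy": 0,"wz": 0.28,"claw": 34},{"dx": 0,"dy": 0,"dz": 0,"wx": 0,"wy": 0,"wz": 0.28,"claw": 34},{"dx": 0,"dy": 0,"dz": 0,"wx": 0,"wy": 0,"wz": 0.28,"claw": 34},{"dx": 0,"dy": 0,"dz": 0,"wx": 0,"wy": 0,"wz": 0.28,"claw": 34}]'

```text
clock: 30.35
tool_pos: [0.5391, 0.1023, 0.0901]
eef_rot: [0.526, 0.851, 0.0, -0.0]
contact_force: [0.3, -0.4, 0.2]
opening: 0.384
finger_force: 0.0
```

Emit:
step_arm --motion '[{"dx": 0,"dy": 0,"dz": 0,"wx": 0,"wy": 0,"wz": 0.38,"claw": 34},{"dx": 0,"dy": 0,"dz": 0,"wx": 0,"wy": 0,"wz": 0.38,"claw": 34},{"dx": 0,"dy": 0,"dz": 0,"wx": 0,"wy": 0,"wz": 0.38,"claw": 34},{"dx": 0,"dy": 0,"dz": 0,"wx": 0,"wy": 0,"wz": 0.38,"claw": 34},{"dx": 0,"dy": 0,"dz": 0,"wx": 0,"wy": 0,"wz": 0.38,"claw": 34},{"dx": 0,"dy": 0,"dz": 0,"wx": 0,"wy": 0,"wz": 0.38,"claw": 34},{"dx": 0,"dy": 0,"dz": 0,"wx": 0,"wy": 0,"wz": 0.38,"claw": 34},{"dx": 0,"dy": 0,"dz": 0,"wx": 0,"wy": 0,"wz": 0.38,"claw": 34}]'

```text
clock: 31.15
tool_pos: [0.539, 0.1025, 0.09]
eef_rot: [0.913, 0.408, 0.0, -0.001]
contact_force: [0.8, 1.0, -0.0]
opening: 0.385
finger_force: 0.0
```

```bash
cat >> h.py <<'E'
def body():
    for n in ('wrist','scene'):
        p,d,c=snap(n); P=cloud(d,c); r=np.linalg.norm(P[...,:2]-A,axis=-1); z=P[...,2]
        g=(r<.062)&(z>.036)&(z<.06); print(n,'body',g.sum(),cv2.minAreaRect(P[g][:,:2].astype(np.float32)),'ztop',np.median(z[g]).round(4))
E
python3 -c "
from h import *
look(); body()"
```

```text
t 31.15 yaw 48.1 q [-0.08  0.83 -0.33  1.91  0.53  0.49 -1.51] F [ 0.8  1.  -0. ] M [-0.019 -0.001 -0.025] tcp [0.539  0.1025 0.09  ]
wrist crank ang -4.9 1643 spread [0.073 0.046]
scene crank ang -16.3 18 spread [0.012 0.007]
top crank ang -18.5 7 spread [0.005 0.004]
wrist body 4092 ((0.5386565923690796, 0.10037889331579208), (0.0793643370270729, 0.10851779580116272), 80.81715393066406) ztop 0.0552
scene body 446 ((0.5400497913360596, 0.0956185907125473), (0.07283506542444229, 0.10566751658916473), 79.56957244873047) ztop 0.0527
```

Emit:
step_arm --motion '[{"dx": 0,"dy": 0,"dz": 0,"wx": 0,"wy": 0,"wz": 0,"claw": 10},{"dx": 0,"dy": 0,"dz": 0,"wx": 0,"wy": 0,"wz": 0,"claw": 10},{"dx": 0,"dy": 0,"dz": 0,"wx": 0,"wy": 0,"wz": 0,"claw": 10},{"dx": 0,"dy": 0,"dz": 0,"wx": 0,"wy": 0,"wz": -0.04,"claw": 10},{"dx": 0,"dy": 0,"dz": 0,"wx": 0,"wy": 0,"wz": -0.08,"claw": 10},{"dx": 0,"dy": 0,"dz": 0,"wx": 0,"wy": 0,"wz": -0.12,"claw": 10},{"dx": 0,"dy": 0,"dz": 0,"wx": 0,"wy": 0,"wz": -0.16,"claw": 10},{"dx": 0,"dy": 0,"dz": 0,"wx": 0,"wy": 0,"wz": -0.2,"claw": 10}]' --force 25

```text
clock: 32.2
tool_pos: [0.5391, 0.1019, 0.09]
eef_rot: [0.739, 0.674, -0.0, -0.0]
contact_force: [-0.3, 0.6, -0.7]
opening: 0.238
finger_force: 25.0
```

Emit:
step_arm --motion '[{"dx": 0,"dy": 0,"dz": 0,"wx": 0,"wy": 0,"wz": -0.04,"claw": 10},{"dx": 0,"dy": 0,"dz": 0,"wx": 0,"wy": 0,"wz": -0.08,"claw": 10},{"dx": 0,"dy": 0,"dz": 0,"wx": 0,"wy": 0,"wz": -0.12,"claw": 10},{"dx": 0,"dy": 0,"dz": 0,"wx": 0,"wy": 0,"wz": -0.16,"claw": 10},{"dx": 0,"dy": 0,"dz": 0,"wx": 0,"wy": 0,"wz": -0.2,"claw": 10},{"dx": 0,"dy": 0,"dz": 0,"wx": 0,"wy": 0,"wz": -0.25,"claw": 10},{"dx": 0,"dy": 0,"dz": 0,"wx": 0,"wy": 0,"wz": -0.3,"claw": 10},{"dx": 0,"dy": 0,"dz": 0,"wx": 0,"wy": 0,"wz": -0.31,"claw": 10}]'

```text
clock: 33.0
tool_pos: [0.5387, 0.1018, 0.09]
eef_rot: [0.338, 0.941, -0.0, -0.001]
contact_force: [-1.0, -0.5, 0.1]
opening: 0.238
finger_force: 25.0
```

```bash
python3 -c "
from h import *
look(); body()"
```

```text
t 33.0 yaw 140.5 q [ 0.15  0.92 -0.74  1.9   0.94  0.72 -0.28] F [-1.  -0.5  0.1] M [ 0.022  0.138 -0.047] tcp [0.5387 0.1018 0.09  ]
wrist crank ang 86.4 1580 spread [0.014 0.015]
wrist body 4019 ((0.5339354872703552, 0.10206273198127747), (0.07905685156583786, 0.10058856010437012), 79.1053237915039) ztop 0.0552
scene body 477 ((0.5414837002754211, 0.10027413070201874), (0.08250968903303146, 0.10461308807134628), 78.54683685302734) ztop 0.053
```

Emit:
step_arm --motion '[{"dx": 0,"dy": 0,"dz": 0,"wx": 0,"wy": 0,"wz": 0,"claw": 34},{"dx": 0,"dy": 0,"dz": 0,"wx": 0,"wy": 0,"wz": 0,"claw": 34},{"dx": 0,"dy": 0,"dz": -0.2,"wx": 0,"wy": 0,"wz": 0,"claw": 34},{"dx": 0,"dy": 0,"dz": -0.6,"wx": 0,"wy": 0,"wz": 0,"claw": 34},{"dx": 0,"dy": 0,"dz": -1,"wx": 0,"wy": 0,"wz": 0,"claw": 34},{"dx": 0,"dy": 0,"dz": -1,"wx": 0,"wy": 0,"wz": 0,"claw": 34}]'

```text
clock: 33.85
tool_pos: [0.5418, 0.1034, 0.1739]
eef_rot: [0.341, 0.94, 0.003, 0.003]
contact_force: [0.2, 2.2, -0.2]
opening: 0.383
finger_force: 0.0
```

Emit:
step_arm --motion '[{"dx": -0.4,"dy": 0,"dz": -0.5,"wx": 0,"wy": 0,"wz": 0,"claw": 34},{"dx": -0.9,"dy": 0,"dz": -1,"wx": 0,"wy": 0,"wz": 0,"claw": 34},{"dx": -0.9,"dy": 0,"dz": -1,"wx": 0,"wy": 0,"wz": 0,"claw": 34},{"dx": -0.9,"dy": 0,"dz": -1,"wx": 0,"wy": 0,"wz": 0,"claw": 34}]'

```text
clock: 34.25
tool_pos: [0.5956, 0.0548, 0.2502]
eef_rot: [0.342, 0.94, 0.0, 0.001]
contact_force: [-0.7, 0.5, -0.3]
opening: 0.382
finger_force: 0.0
```

```bash
python3 - <<'E'
from h import *
look('z'); body()
p,d,c=snap('wrist'); P=cloud(d,c); r=np.linalg.norm(P[...,:2]-A,axis=-1); z=P[...,2]
h=(r<.02)&(z>.104)&(z<.115); hc=cv2.minAreaRect(P[h][:,:2].astype(np.float32))[0]
g=(r>.03)&(r<.065)&(z>.124)&(z<.135); k=cv2.minAreaRect(P[g][:,:2].astype(np.float32)); v=np.array(k[0])-hc
print('hub',hc,'crank top',k,g.sum(),'ang',np.degrees(np.arctan2(v[1],v[0])),np.hypot(*v))
E
```

```text
t 34.25 yaw 140.0 q [ 0.32  0.77 -0.92  1.62  0.68  1.09  0.09] F [-0.7  0.5 -0.3] M [-0.005 -0.139  0.032] tcp [0.5956 0.0548 0.2502]
wrist crank ang 81.6 113 spread [0.012 0.012]
scene crank ang 78.7 54 spread [0.011 0.011]
wrist body 2704 ((0.5385407209396362, 0.10073807835578918), (0.07987520098686218, 0.0917057916522026), 78.87374877929688) ztop 0.0552
scene body 508 ((0.5410126447677612, 0.1001826748251915), (0.08140412718057632, 0.10714228451251984), 80.43412780761719) ztop 0.0531
hub (0.5382288098335266, 0.10098008066415787) crank top ((0.5458106994628906, 0.14763373136520386), (0.013402390293776989, 0.013385157100856304), 85.9300537109375) 195 ang 80.76931043017268 0.04726571880429903
```

View pics/z_wrist.png

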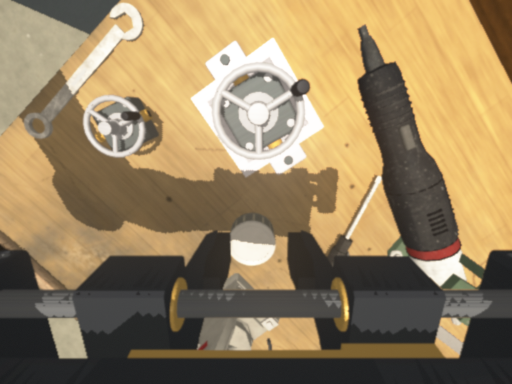

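The valve sits flat in the fixture at (260,115), body top at 55 mm. The crank is at (300,88), world angle 81°, against the stop at about −15°, so the back-off is a quarter turn. The arm is clear and the bystanders are untouched.

```bash
python3 -c "
from h import *
print(workorder.finish_job())"
```

```text
the job is handed in; nothing more can be done
None
```

The job is handed in at about 34 s, but I was not shown a verdict: the valve sits fully down in the fixture, its handwheel turned clockwise to the hard stop and backed off about a quarter turn (92–96° measured), with the arm clear and the other things not touched.

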